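# Brush out the sole mould and lock it shut

## Robot

A 6-joint arm with a two-finger parallel gripper is mounted at the origin on the work surface. World frame = base frame: x ahead of the robot, y to its left, z up, the work surface at z = 0. Lengths are in m, angles in rad, forces in N, time in s.
With the tool pointing down it reaches from about 0.325 to 0.875 m from the base axis. Payload 4.4 kg.
Tool frame: the origin (TCP) lies at the very end of the fingers, on their centre line; the grasp point (between the pads) lies 19 mm behind it; z points along the fingers, y is the direction in which the jaws open and shut (so a half turn about z gives the same grasp; the last joint's range is limited). The gripper opens to 85 mm and grips with 20 to 120 N. Pads are 22 mm wide; open, the fingers measure 114 mm over their backs; the gripper's body (76 mm by 85 mm) begins 54 mm behind the grasp point. The pads swing forward as they close: fully open they stand 13 mm farther back than shut.
Start: joints at [-1.387, 0.207, 1.542, -0, 1.393, -0.15], TCP at [0.188, -0.543, 0.194] pointing down, gripper open.
Joint ranges: [-2.73, 2.73], [-0.86, 2.22], [0.23, 2.46], [-1.11, 4.25], [0.08, 2.63], [-2.82, 2.82]. Speed limits (rad/s): [2.79, 2.79, 3.14, 3.14, 3.14, 3.14].

## Interface

Orientations are given as a unit quaternion [w, x, y, z].
In Python, from station import arm, grab_frame, get_calibration gives the robot as it stands. The module is installed in compiled form; this text tells all that it offers.
- The arm moves only by the tool play_rows, never from a script. Its argument "steps" is a list of rows, each a list of 7 numbers: the shift along the tool's x, y, z in m, then the turn, a rotation vector about the tool's x, y, z in rad, then the closure, from 0 (fully open) to 1 (shut). In form: [[dx, dy, dz, ax, ay, az, gripper], ...]. A call has exactly 10 rows; each row is the pose to reach, as a shift and turn from the pose measured when the call began, along the tool's axes at that moment; what a row does not reach only later rows make up. A row lasts 1/8 s, in which the tool goes at most 62.5 mm and 10.7 degrees, less where a joint would pass 70% of its speed; a pose out of reach is approached as far as the arm can. A call with a gripper value outside its range is refused whole. The fingers move at their own pace and stop on an object; "squeeze" is the grip in N (left out, the last holds). Time passes only in rows, so rows that repeat a pose let the fingers close, or fill a call up. It gives the time, the measured TCP pose, the force and the opening at its end, in the units of the state.
- arm.read_state(): the state, without advancing time (a new reading comes with each control period).
- grab_frame(name): name is "scene" or "top" or "wrist"; returns the picture (400x640x3 uint8, red, green, blue); there is no depth.
- get_calibration(name): a dict with "intrinsics" (3x3 intrinsics, pixels), "rvec" (rotation vector, rad) and "tvec" (3), from world to camera coordinates, as OpenCV has them; the wrist camera has in their place "mount" (4x4, takes a point from camera to tool coordinates, whose origin is the TCP and whose axes are the flange's). Camera axes: x right, y down, z forward; pixel columns grow to the right and rows downward; lengths in m; the calibration is good to about 2 mm. A picture is of the moment at which its call begins: read the wrist's pose just before it. get_calibration takes no time and is no camera call.
- arm.sign_off(): hands the job in, once; it reports no verdict.
The state is a dict: "clock": time; "joint_positions": joint angles; "qvel": joint speeds; "joint_torque": joint torques, N m; "eef_pos": TCP position; "tcp_rot": TCP orientation; "contact_force": force on the tool from outside, world axes, zero at the start; "moment": the same for the moment, N m; "gripper_width": opening from 0.0 (shut) to 1.0 (fully open).
Only numpy, scipy, OpenCV 4.12 (cv2) and the standard library are available. Lean on these libraries where they do the work, as an engineer would, in place of code of your own. Each camera call takes 0.05 s, during which the arm holds its last target.

## Task

Clear the sole mould and lock it: take the brush from its mat, sweep all three rubber offcuts off the mould's bed into the scrap tray at its near end (move them with the brush only, never with the gripper or arm), then set the brush back on the middle of its mat, standing on its bristles. Next swing the open cover down fully shut over the empty bed, and only when it is shut push the locking pin fully home through the cover's and mould's knuckles. Leave the shoe last, the tack jar and the wood block where they are.

Things in the scene. Friction and masses are not known exactly. Their poses are not given: they have to be found in the camera images.
- mould: Bench mould for shoe soles, fixed. Origin on the bench under the middle of its bed; +x to its far end (away from the robot, yaw within 0.25), +y to the side with the pin. Flat aluminium bed 160 mm along x, top 50 mm above the bench, open at both x ends. Two side rails along x, top 72 mm high, leave a lane 150 mm wide. The cover's hinge axis runs along x at y = -90 mm, 77 mm above the bench.
- tray_floor (a point): Middle of the floor of the open steel scrap tray fixed against the near (-x) end of the mould's bed; axes as the mould's. The tray is 116 mm (x) by 162 mm (y) inside, its floor 4 mm and its rim 36 mm above the bench, so the rim lies 14 mm below the bed's top.
- bed_centre (a point): Centre of the bed's top face, 50 mm above the bench; axes as the mould's.
- brush: Wooden block brush, about 180 g, standing on its bristles. Origin at the centre of the bristles' underside; long axis = its y, z up. Stiff bristles 36 mm (x) by 124 mm (y), from z 0 to 36 mm; block 42 by 130 mm, z 36 to 54; on top a grip ridge 26 mm thick (x), 100 mm long (y), z 54 to 94, to be held across its x.
- mat: Black rubber mat for the brush, fixed, 130 mm (x) by 190 mm (y), 4 mm thick. Origin at the centre of its underside.
- offcut_block: Black rubber offcut, oblong, 36 by 24 mm, 16 mm thick, about 20 g, lying on the bed. Origin at the centre of its underside.
- offcut_ell: Black rubber offcut, L-shaped, 34 by 30 mm, 16 mm thick, about 20 g, lying on the bed. Origin near the centre of its underside.
- offcut_crescent: Black rubber offcut, crescent-shaped, about 40 by 22 mm, 16 mm thick, about 20 g, lying on the bed. Origin near the centre of its underside.
- cover (a joint): Hinge of the mould's cover, rad: 0 = shut, level over the bed; 1.65 to 1.9 = standing open, leaning out over the -y side; stop at 1.95. Stiff hinge: the open cover stays put and needs about 2 N at its edge; once pushed to below about 50 degrees above level it sinks shut by itself in about 1 to 2 s.
- cover_edge (a point): Point in mid-thickness of the cover's free edge, 175 mm from the hinge axis, 45 mm to the mould's -x of its middle. Its y points from hinge to free edge, z out of the outer face (up when shut). The cover is an aluminium plate 140 mm along x, 8 mm thick, with a 16 mm thick sole-shaped pad inside and, at mid free edge, a knuckle 22 mm across, 30 mm long, its axis 190 mm from the hinge.
- pin (a joint): Slide of the captive locking pin, m: about 0 to 0.008 = drawn out, 0.060 = fully home (stop). It moves along the mould's +x; about 2 N to push.
- pin_head (a point): Centre of the outer (-x) face of the pin's round head, 26 mm across, 8 mm thick; free space on its -x side. The pin (8 mm across) lies along the mould's x, 100 mm to +y of its middle, 77 mm above the bench. It is started in the mould's near knuckle; home, it passes the cover's knuckle into the mould's far one.
- shoe_last: Bystander: green shoe last, 185 mm long, 80 mm wide, 95 mm tall, lying on its sole. Origin under its middle.
- tack_jar: Bystander: amber jar with a steel cap, 66 mm in diameter, 85 mm tall. Origin at the centre of its base.
- wood_block: Bystander: dark wood block, 90 by 60 by 60 mm. Origin at the centre of its base.

How it is judged:
By the outcome, as a careful person would: the job done as asked, in the order asked, and still so for the second after the job is handed in, with the robot touching nothing.
It also fails if it takes over 67 s, if anything falls off the work surface, if the arm or the gripper's body presses on something with over 40 N, if the wrist force passes 120 N, or if a joint passes its speed limit or range.

## Working session

There is one attempt and no reset: what is moved stays moved. The work goes in short steps, Python scripts to look and compute and a tool call to move; the robot and the scene stay as the last step left them, time stands still between calls to the robot, and variables do not carry over. Pictures are saved under pics/ and viewed, and the job is handed in when it is done.

Besides the shell and the picture viewer there is one more tool, called after "Request:" in YAML: its name, and indented under it one key for each argument. play_rows: Moves the arm, as the interface text tells. Its arguments: {"type":"object","properties":{"steps":{"type":"array"},"squeeze":{"type":"number"}},"required":["steps"]}

```bash
mkdir -p pics; python3 - <<'E'
from station import arm, grab_frame, get_calibration
import cv2,json
for n in ["scene","top","wrist"]:
    if n=="wrist": print(arm.read_state())
    im=grab_frame(n); cv2.imwrite(f"pics/{n}0.png",im[:,:,::-1])
    print(n,get_calibration(n))
E
```

```text
scene {'intrinsics': array([[424.14302878,   0.        , 320.61912274],
       [  0.        , 424.14302878, 195.37004293],
       [  0.        ,   0.        ,   1.        ]]), 'rvec': array([ 2.19418424,  1.47414598, -0.43249897]), 'tvec': array([-0.16869844, -0.40316276,  1.32798648])}
top {'intrinsics': array([[388.01642504,   0.        , 321.3716614 ],
       [  0.        , 388.01642504, 198.06511225],
       [  0.        ,   0.        ,   1.        ]]), 'rvec': array([ 2.15373126, -2.19246908,  0.09753867]), 'tvec': array([-0.03665676,  0.56485265,  0.96608774])}
{'clock': 0.1, 'joint_positions': array([-1.38754632e+00,  2.07370199e-01,  1.54282767e+00, -3.59059350e-06,
        1.39351169e+00, -1.50494939e-01]), 'qvel': array([ 9.66700386e-05, -3.30245198e-03, -3.92455061e-03,  5.99234159e-04,
        1.82045696e-03,  1.08678238e-03]), 'joint_torque': array([-8.48827367e-04, -3.84091401e+01, -2.92547715e+01, -2.48454508e-04,
        4.82535383e-03, -7.74382073e-06]), 'eef_pos': array([ 0.18820925, -0.54250864,  0.193214  ]), 'tcp_rot': array([-1.05827832e-03,  9.86108463e-01,  1.66099306e-01, -1.91005984e-05]), 'contact_force': array([0.37103654, 0.68869242, 0.27792467]), 'moment': array([ 0.01584528,  0.02600117, -0.02496369]), 'gripper_width': 0.9976785947492194}
wrist {'intrinsics': array([[354.61999612,   0.        , 316.04444292],
       [  0.        , 354.61999612, 200.06720381],
       [  0.        ,   0.        ,   1.        ]]), 'mount': array([[ 6.52399398e-04, -9.59705742e-01, -2.81006161e-01,
         7.16081599e-02],
       [ 9.99999662e-01,  7.66484624e-04, -2.96080759e-04,
         8.28748208e-04],
       [ 4.99537306e-04, -2.81005873e-01,  9.59705918e-01,
        -1.79344064e-01],
       [ 0.00000000e+00,  0.00000000e+00,  0.00000000e+00,
         1.00000000e+00]])}
```

View pics/scene0.png

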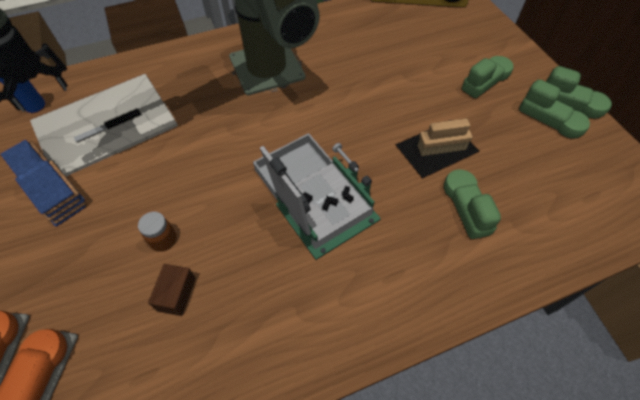

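View pics/top0.png

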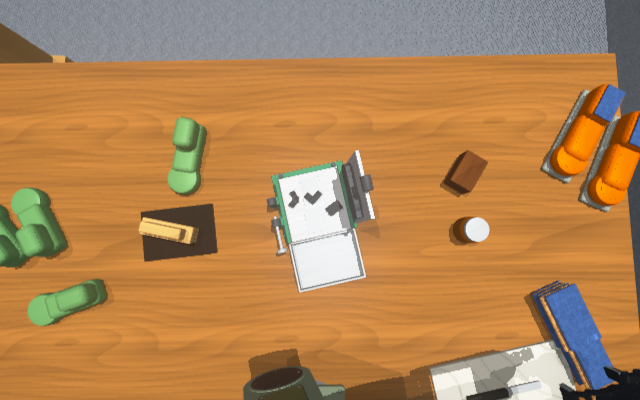

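View pics/wrist0.png

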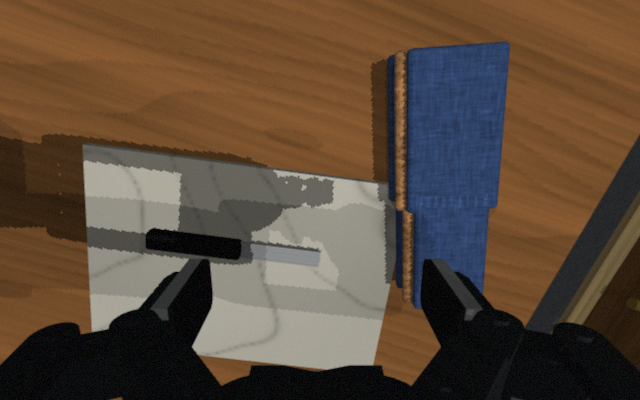

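The top view shows the mould around (315,205), with the tray at (328,262) and the pin head at about (282,252). The open cover is at (357,190), the mat at (179,232) and the brush at (168,231). I'll zoom in to measure.

```bash
cat > h.py <<'E'
import numpy as np,cv2
from station import arm, grab_frame, get_calibration
from scipy.spatial.transform import Rotation as R
def cam(n,st=None):
    c=get_calibration(n);K=c['intrinsics']
    if n!='wrist':
        return K,cv2.Rodrigues(c['rvec'])[0],np.array(c['tvec']).ravel()
    q=st['tcp_rot'];T=np.eye(4);T[:3,:3]=R.from_quat([q[1],q[2],q[3],q[0]]).as_matrix();T[:3,3]=st['eef_pos']
    M=np.linalg.inv(T@c['mount']);return K,M[:3,:3],M[:3,3]
def back(c,uv,z):
    K,Rm,t=c;uv=np.atleast_2d(np.array(uv,float))
    d=(np.linalg.inv(K)@np.c_[uv,np.ones(len(uv))].T).T@Rm; o=-Rm.T@t
    return o+d*((z-o[2])/d[:,2])[:,None]
def proj(c,P):
    K,Rm,t=c;p=(np.atleast_2d(P)@Rm.T+t)@K.T;return p[:,:2]/p[:,2:]
E
python3 - <<'E'
import cv2
im=cv2.imread('pics/top0.png')
c=im[140:300,250:390];cv2.imwrite('pics/topmould.png',cv2.resize(c,None,fx=5,fy=3.75*5/3.75*0.75,interpolation=cv2.INTER_CUBIC) if 0 else cv2.resize(c,(525,600),interpolation=cv2.INTER_CUBIC))
c=im[190:270,120:230];cv2.imwrite('pics/topmat.png',cv2.resize(c,(770,560),interpolation=cv2.INTER_CUBIC))
im=cv2.imread('pics/scene0.png')
c=im[125:265,240:400];cv2.imwrite('pics/scmould.png',cv2.resize(c,(640,560),interpolation=cv2.INTER_CUBIC))
E
```

```text
(no output)
```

View pics/topmould.png

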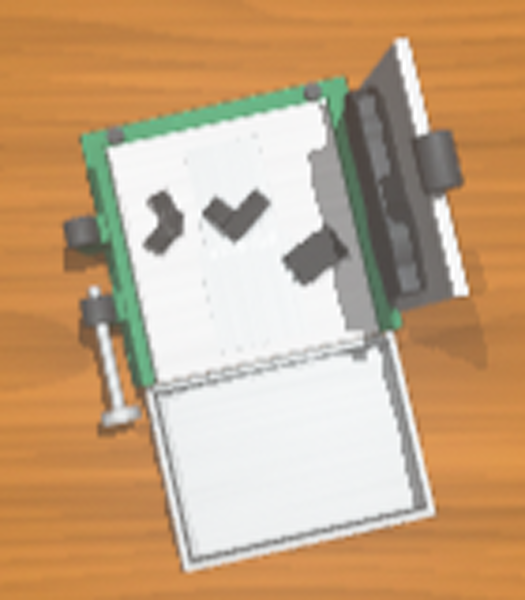

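View pics/topmat.png

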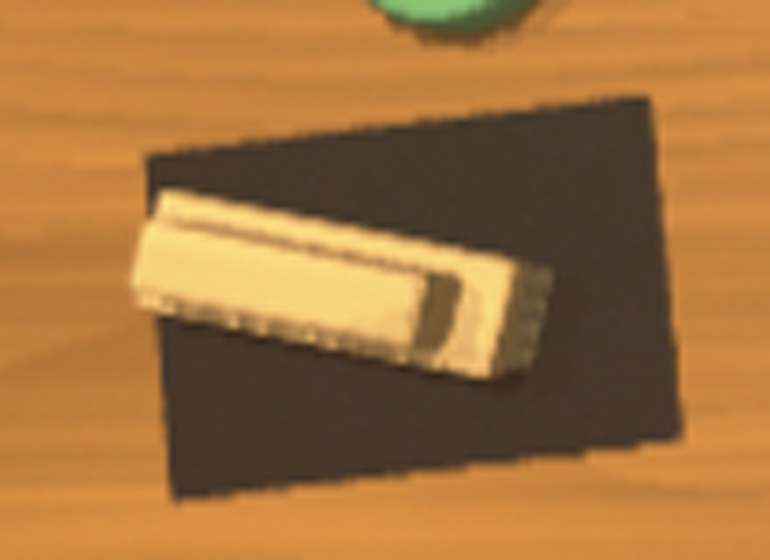

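View pics/scmould.png

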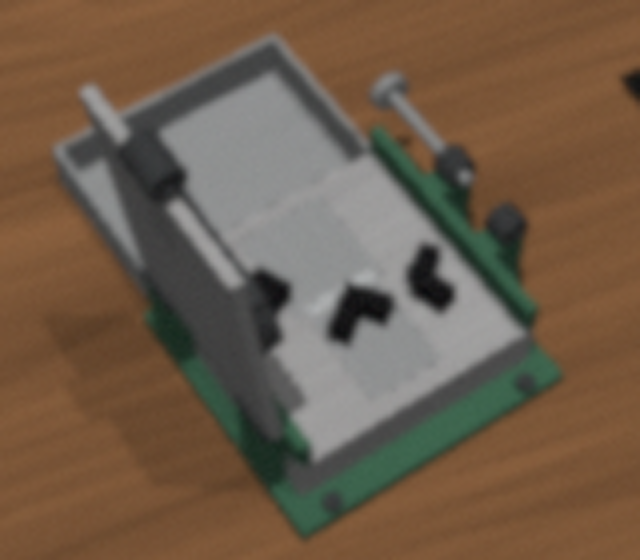

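```bash
cat > fit0.py <<'E'
from h import *
from scipy.optimize import least_squares
top=cam('top')
def fit(pts,uv,x0):
    pts=np.array(pts,float);uv=np.array(uv,float)
    def P(p):
        c,s=np.cos(p[2]),np.sin(p[2]);return np.c_[p[0]+c*pts[:,0]-s*pts[:,1],p[1]+s*pts[:,0]+c*pts[:,1],pts[:,2]]
    f=lambda p:(proj(top,P(p))-uv).ravel()
    r=least_squares(f,x0,loss='soft_l1');return r.x,f(r.x).reshape(-1,2)
o=np.array([120,190])
mat_uv=np.array([(148,157),(650,97),(683,437),(175,500)])/7+o
m=back(top,mat_uv,.004);x0=m.mean(0)
p,e=fit([(.065,.095,.004),(.065,-.095,.004),(-.065,-.095,.004),(-.065,.095,.004)],mat_uv,[x0[0],x0[1],0]);print('mat',p,'\n',e.round(2))
b_uv=np.array([(163,190),(520,262),(492,380),(152,222),(460,275)])/7+o
p,e=fit([(.021,.065,.058),(.021,-.065,.058),(-.021,-.065,.058),(.013,.05,.098),(.013,-.05,.098)],b_uv,[x0[0],x0[1],-.2]);print('brush',p,'\n',e.round(2))
o=np.array([250,140]);s=3.75
uv=np.array([(107,148),(322,97),(155,388),(195,557),(422,505),(121,414)])/s+o
pts=[(.08,.075,.05),(.08,-.075,.05),(-.08,.075,.05),(-.196,.081,.036),(-.196,-.081,.036),(-.12,.1,.077)]
x0=back(top,uv,.05)[:3].mean(0)
p,e=fit(pts[:5],uv[:5],[x0[0],x0[1],0.2]);print('mould',p,'\n',e.round(2))
print(back(top,uv,.036)[3:5],back(top,uv,.077)[5])
E
python3 fit0.py
```

```text
mat [0.48338144 0.32392418 0.10389458] 
 [[-0.43 -0.46]
 [ 0.32 -0.71]
 [ 0.43  0.54]
 [-0.32  0.55]]
brush [ 0.48709437  0.3332819  -0.21064575] 
 [[ 0.29  0.23]
 [ 0.67  0.08]
 [ 0.88  0.1 ]
 [-0.54 -0.51]
 [-3.28  0.06]]
mould [ 0.54682833 -0.02856199  0.2071263 ] 
 [[-0.6   0.38]
 [ 0.37  0.76]
 [ 0.39 -0.99]
 [-2.08  0.29]
 [ 1.   -0.6 ]]
[[ 0.3389708   0.005236    0.036     ]
 [ 0.37024398 -0.14560775  0.036     ]] [0.43520055 0.04909057 0.077     ]
```

```bash
cat > go.py <<'E'
from h import *
import sys
def goto(x,y,z,th):
    s=arm.read_state();q=s['tcp_rot'];Rm=R.from_quat([q[1],q[2],q[3],q[0]]).as_matrix()
    # tool y at angle th, tool x at th+90deg, z down
    c,n=np.cos(th),np.sin(th)
    T=np.array([[-n,c,0],[c,n,0],[0,0,-1.]])
    d=Rm.T@(np.array([x,y,z])-s['eef_pos']);rv=R.from_matrix(Rm.T@T).as_rotvec()
    print('d',d.round(4),'rv',rv.round(4),'|d|',np.linalg.norm(d).round(3),'t',round(s['clock'],2),'at',s['eef_pos'].round(4),'F',s['contact_force'].round(1),'w',round(s['gripper_width'],3))
if __name__=='__main__':
    a=list(map(float,sys.argv[1:]))
    for i in range(0,len(a),4): goto(*a[i:i+4])
E
python3 go.py .50 -.03 .40 .207 .487 .333 .20 -.21
```

```text
d [ 0.4626 -0.3825 -0.2058] rv [-1.300e-03 -1.500e-03 -1.444e+00] |d| 0.635 t 0.15 at [ 0.1882 -0.5426  0.1934] F [0.3 0.7 0.4] w 1.0
d [ 0.5692 -0.7294 -0.0052] rv [-0.0015 -0.0011 -1.027 ] |d| 0.925 t 0.15 at [ 0.1882 -0.5426  0.1934] F [0.3 0.7 0.4] w 1.0
```

Request:
play_rows:
  steps:
    - [0.08, -0.06, -0.1, 0, 0, -0.18, 0]
    - [0.12, -0.1, -0.2, 0, 0, -0.36, 0]
    - [0.463, -0.383, -0.206, 0, 0, -1.444, 0]
    - [0.463, -0.383, -0.206, 0, 0, -1.444, 0]
    - [0.463, -0.383, -0.206, 0, 0, -1.444, 0]
    - [0.463, -0.383, -0.206, 0, 0, -1.444, 0]
    - [0.463, -0.383, -0.206, 0, 0, -1.444, 0]
    - [0.463, -0.383, -0.206, 0, 0, -1.444, 0]
    - [0.463, -0.383, -0.206, 0, 0, -1.444, 0]
    - [0.463, -0.383, -0.206, 0, 0, -1.444, 0]

```text
clock: 1.4
eef_pos: [0.4847, -0.0542, 0.3937]
tcp_rot: [-0.001, 0.63, 0.776, 0.001]
contact_force: [1.9, -0.3, -0.0]
gripper_width: 1.002
```

```bash
cat > wr.py <<'E'
from h import *
import sys,pickle
s=arm.read_state();im=grab_frame('wrist');n=sys.argv[1]
cv2.imwrite(f'pics/{n}.png',im[:,:,::-1]);pickle.dump(s,open(f'pics/{n}.pkl','wb'))
print(s['clock'],s['eef_pos'],s['tcp_rot'],np.abs(s['qvel']).max())
E
python3 wr.py w1
```

```text
1.4 [ 0.48470727 -0.05422742  0.39374887] [-5.63049803e-04  6.30252087e-01  7.76390196e-01  5.02346790e-04] 1.0212189854439386
```

View pics/w1.png

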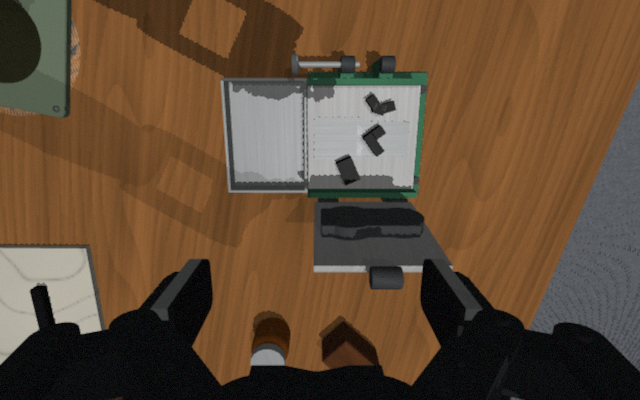

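```bash
python3 wr.py w2; python3 wr.py w3; python3 -c "
import cv2
im=cv2.imread('pics/w3.png');cv2.imwrite('pics/w3c.png',cv2.resize(im[40:300,210:460],(577,600),interpolation=cv2.INTER_CUBIC))"
```

```text
1.45 [ 0.48809408 -0.04740541  0.39533447] [-2.96179080e-04  6.26769302e-01  7.79191641e-01  4.53227724e-03] 0.18553540770902305
1.5 [ 0.48636516 -0.05108661  0.39459909] [-1.43917770e-04  6.26794429e-01  7.79181711e-01  2.14110595e-03] 0.09018948556247959
```

View pics/w3c.png

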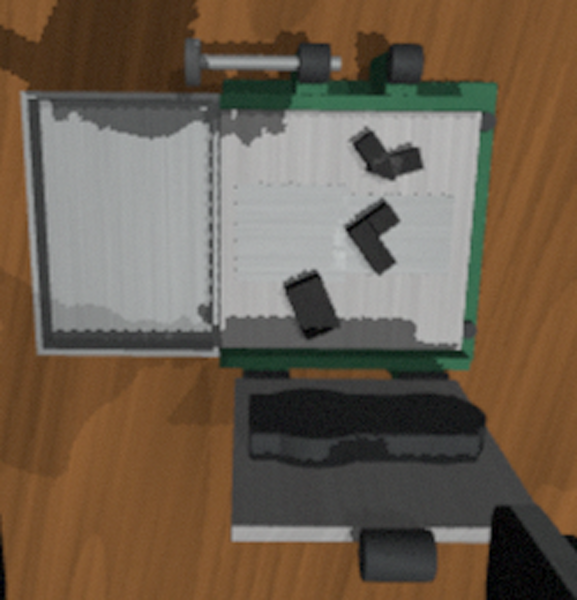

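```bash
cat > fit1.py <<'E'
from h import *
import pickle
from scipy.optimize import least_squares
top=cam('top');w=cam('wrist',pickle.load(open('pics/w3.pkl','rb')))
o=np.array([250,140]);s=3.75
U=np.array([(107,148),(322,97),(155,388),(195,557),(422,505)])/s+o
P=np.array([(.08,.075,.05),(.08,-.075,.05),(-.08,.075,.05),(-.196,.081,.036),(-.196,-.081,.036)])
U2=np.array([(480,112),(463,348),(218,110),(40,100),(50,345)])/2.308+[210,40]
P2=np.array([(.08,.075,.05),(.08,-.075,.05),(-.08,.075,.05),(-.196,.081,.036),(-.196,-.081,.036)])
def tr(p,P):
    c,s=np.cos(p[2]),np.sin(p[2]);return np.c_[p[0]+c*P[:,0]-s*P[:,1],p[1]+s*P[:,0]+c*P[:,1],P[:,2]]
for a,b in((1,0),(0,1),(1,1)):
    f=lambda p:np.r_[a*(proj(top,tr(p,P))-U).ravel(),b*(proj(w,tr(p,P2))-U2).ravel()]
    r=least_squares(f,[.547,-.028,.2],loss='soft_l1');print(r.x);
print(f(r.x).reshape(-1,2).round(1))
p=r.x
def inv(X):
    c,s=np.cos(p[2]),np.sin(p[2]);d=X[:,:2]-p[:2];return np.c_[c*d[:,0]+s*d[:,1],-s*d[:,0]+c*d[:,1]]
def wp(uv): return np.array(uv)/2.308+[210,40]
print('pinhead',inv(back(w,wp([(187,60)]),.077)))
print('pieces',inv(back(w,wp([(388,155),(372,240),(312,303)]),.066)))
K=lambda:0
# cover angle: free edge corners outer
for th in (1.65,1.75,1.85,1.9):
    e=np.array([[x,-.09+.175*np.cos(th),.077+.175*np.sin(th)] for x in(-.07,.07)])
    print(th,((proj(w,tr(p,e))-[210,40])*2.308).round(0),((proj(top,tr(p,e))-o)*3.75).round(0))
E
python3 fit1.py
```

```text
[ 0.54682833 -0.02856199  0.2071263 ]
[ 0.54863146 -0.02881763  0.21025306]
[ 0.54813335 -0.02877605  0.21020462]
[[-0.6 -0. ]
 [ 0.3  0.2]
 [ 0.6 -1.5]
 [-1.7 -0.2]
 [ 1.3 -1.3]
 [ 0.4 -0.4]
 [-0.7  0.2]
 [ 0.5 -0.3]
 [-2.7 -0.6]
 [-0.3  2. ]]
pinhead [[-0.0974972   0.10093474]]
pieces [[ 0.02187452  0.04902462]
 [ 0.01477139 -0.00187075]
 [-0.02117492 -0.04169215]]
1.65 [[230. 528.]
 [552. 529.]] [[456. 294.]
 [394.  38.]]
1.75 [[230. 561.]
 [546. 563.]] [[488. 287.]
 [425.  31.]]
1.85 [[230. 590.]
 [539. 592.]] [[518. 280.]
 [455.  26.]]
1.9 [[230. 603.]
 [535. 605.]] [[532. 277.]
 [469.  24.]]
```

```bash
python3 go.py .487 .333 .22 -.21
```

```text
d [0.3772 0.0835 0.1744] rv [ 2.00e-04 -1.70e-03  4.23e-01] |d| 0.424 t 1.55 at [ 0.4851 -0.0536  0.3938] F [ 0.1  0.5 -0.2] w 0.998
```

Request:
play_rows:
  steps:
    - [0.06, 0.013, 0.01, 0, 0, 0.06, 0]
    - [0.12, 0.027, 0.03, 0, 0, 0.18, 0]
    - [0.18, 0.04, 0.06, 0, 0, 0.3, 0]
    - [0.23, 0.05, 0.09, 0, 0, 0.42, 0]
    - [0.28, 0.062, 0.12, 0, 0, 0.423, 0]
    - [0.33, 0.073, 0.15, 0, 0, 0.423, 0]
    - [0.377, 0.0835, 0.174, 0, 0, 0.423, 0]
    - [0.377, 0.0835, 0.174, 0, 0, 0.423, 0]
    - [0.377, 0.0835, 0.174, 0, 0, 0.423, 0]
    - [0.377, 0.0835, 0.174, 0, 0, 0.423, 0]

```text
clock: 2.8
eef_pos: [0.4881, 0.3313, 0.2217]
tcp_rot: [-0.0, 0.778, 0.628, 0.001]
contact_force: [-0.1, 0.7, -0.3]
gripper_width: 0.995
```

```bash
python3 wr.py w4
```

```text
2.8 [0.48814872 0.33127219 0.22166246] [-1.81837817e-04  7.78098528e-01  6.28140525e-01  1.45912675e-03] 0.0037699956117826913
```

View pics/w4.png

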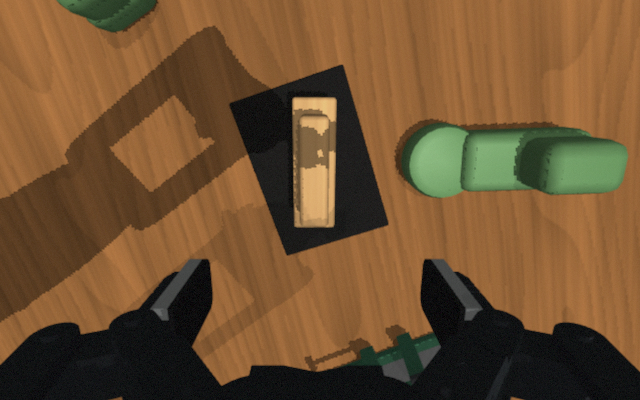

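```bash
cat > m.py <<'E'
from h import *
import pickle
w=cam('wrist',pickle.load(open('pics/w4.pkl','rb')))
m=back(w,[(343,65),(388,224),(288,255),(231,103)],.004);print('mat',m.mean(0),m.round(3))
for a,b in((0,1),(1,2),(2,3),(3,0)):
  d=m[b]-m[a];print(np.linalg.norm(d),np.arctan2(d[1],d[0]))
b=back(w,[(293,97),(336,97),(334,227),(293,227)],.058);print('block',b.mean(0),b.round(3))
r=back(w,[(301,115),(328,115),(328,226),(301,226)],.098);print('ridge',r.mean(0),r.round(3))
E
python3 m.py; python3 go.py .487 .333 .065 -.21
```

```text
mat [0.48484964 0.32657798 0.004     ] [[0.538 0.426 0.004]
 [0.557 0.24  0.004]
 [0.431 0.226 0.004]
 [0.413 0.414 0.004]]
0.18634374768861878 -1.4702130416928396
0.12635891259201484 -3.030151118494419
0.1880174303564013 1.6705261139916041
0.1261913516695939 0.09819322612894173
block [0.48826456 0.33779927 0.058     ] [[0.483 0.405 0.058]
 [0.522 0.396 0.058]
 [0.495 0.271 0.058]
 [0.454 0.28  0.058]]
ridge [0.48905519 0.33838292 0.098     ] [[0.488 0.389 0.098]
 [0.51  0.384 0.098]
 [0.491 0.288 0.098]
 [0.467 0.293 0.098]]
d [ 0.0009 -0.0017  0.1568] rv [ 0.0017 -0.0028 -0.0024] |d| 0.157 t 2.85 at [0.4881 0.3314 0.2218] F [-0.9 -0.1 -0.1] w 1.003
```

Request:
play_rows:
  steps:
    - [0.002, 0, 0.05, 0, 0, 0, 0]
    - [0.005, 0, 0.1, 0, 0, 0, 0]
    - [0.005, 0, 0.14, 0, 0, 0, 0]
    - [0.005, 0, 0.156, 0, 0, 0, 0]
    - [0.005, 0, 0.156, 0, 0, 0, 1]
    - [0.005, 0, 0.156, 0, 0, 0, 1]
    - [0.005, 0, 0.156, 0, 0, 0, 1]
    - [0.005, 0, 0.156, 0, 0, 0, 1]
    - [0.005, 0, 0.156, 0, 0, 0, 1]
    - [0.005, 0, 0.156, 0, 0, 0, 1]
  squeeze: 80

```text
clock: 4.1
eef_pos: [0.4895, 0.3367, 0.0659]
tcp_rot: [-0.0, 0.778, 0.628, 0.002]
contact_force: [-0.5, 0.4, 0.8]
gripper_width: 0.003
```

```bash
python3 go.py .487 .333 .22 -.21; python3 wr.py w5
```

```text
d [-0.0037 -0.0014 -0.1541] rv [ 0.0017 -0.0028 -0.0024] |d| 0.154 t 4.1 at [0.4895 0.3367 0.0659] F [-0.5  0.4  0.8] w 0.003
4.1 [0.4895093  0.33670948 0.0658806 ] [-2.02485530e-04  7.78060405e-01  6.28187308e-01  1.63442851e-03] 0.0014997143622707577
```

View pics/w5.png

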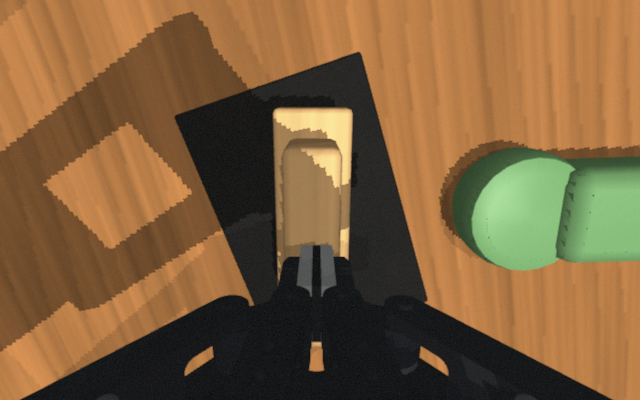

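```bash
python3 - <<'E'
from h import *
import pickle
st=pickle.load(open('pics/w5.pkl','rb'));w=cam('wrist',st)
print('tcp',proj(w,st['eef_pos']))
def tl(X):
    q=st['tcp_rot'];return (X-st['eef_pos'])@R.from_quat([q[1],q[2],q[3],q[0]]).as_matrix()
for z in(.058,.098): print(z,tl(back(w,[(273,108),(352,108)],z)).round(4))
print('r',tl(back(w,[(284,145),(340,145)],.098)).round(4), tl(back(w,[(284,145),(340,145)],.058)).round(4))
g=grab_frame('top');cv2.imwrite('pics/t1.png',cv2.resize(g[180:280,110:240],(780,600),interpolation=cv2.INTER_CUBIC)[:,:,::-1])
g=grab_frame('scene');cv2.imwrite('pics/s1.png',cv2.resize(g[70:220,350:550],(800,600),interpolation=cv2.INTER_CUBIC)[:,:,::-1])
E
```

```text
tcp [[314.87048186 232.61800751]]
0.058 [[ 0.0651 -0.0214  0.008 ]
 [ 0.0651  0.019   0.0081]]
0.098 [[ 0.0663 -0.0167 -0.032 ]
 [ 0.0663  0.0151 -0.0319]]
r [[ 0.0514 -0.0126 -0.032 ]
 [ 0.0515  0.0105 -0.032 ]] [[ 0.0462 -0.0163  0.008 ]
 [ 0.0462  0.0132  0.008 ]]
```

View pics/s1.png

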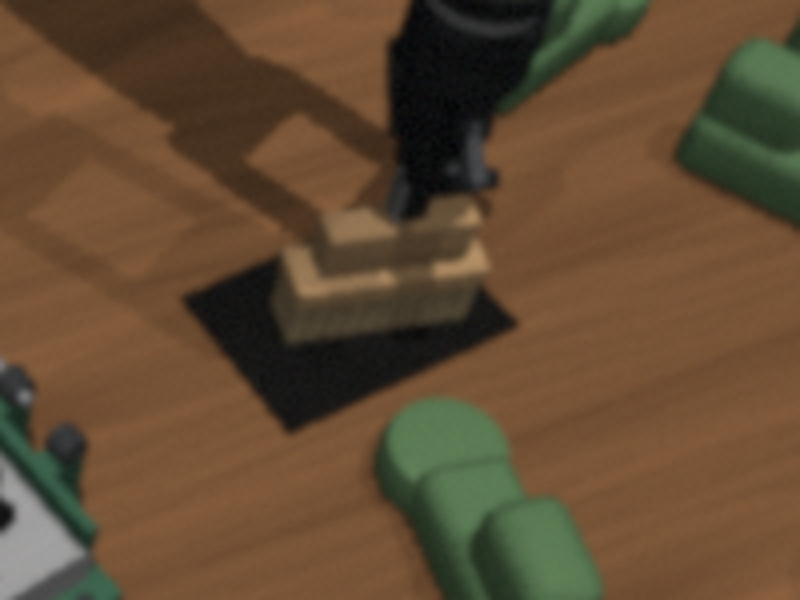

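View pics/t1.png

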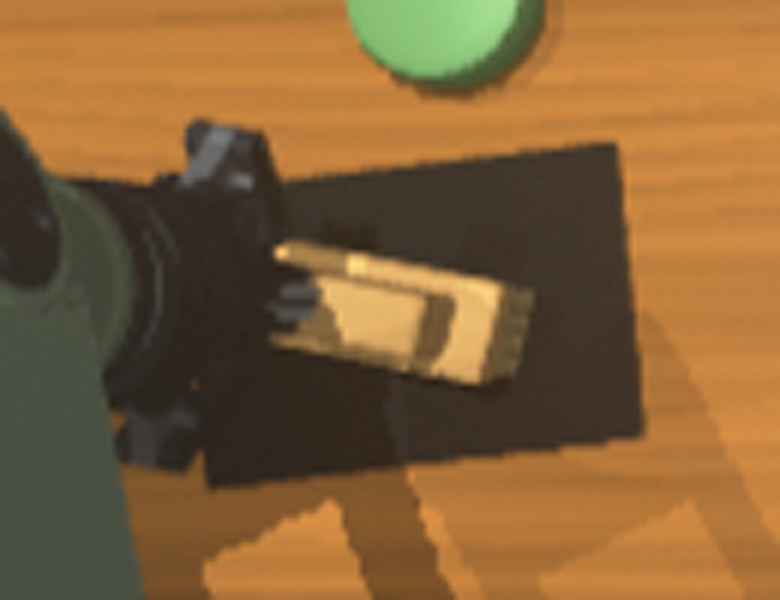

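```bash
python3 - <<'E'
from h import *
import pickle
st=pickle.load(open('pics/w5.pkl','rb'));w=cam('wrist',st)
for z in np.arange(-.05,.011,.01):
    q=st['tcp_rot'];Rm=R.from_quat([q[1],q[2],q[3],q[0]]).as_matrix()
    print(round(z,3),[proj(w,st['eef_pos']+Rm@np.array([x,0,z])).round(0) for x in(.011,0)])
A=cam('scene');B=cam('top')
def M(c): return c[0]@np.c_[c[1],c[2]]
X=cv2.triangulatePoints(M(A),M(B),np.array([[450.],[124.5]]),np.array([[162.5],[228.3]]));print((X[:3]/X[3]).ravel())
E
python3 -c "
import cv2
im=cv2.imread('pics/w5.png');cv2.imwrite('pics/w5c.png',cv2.resize(im[200:400,220:420],(600,600),interpolation=cv2.INTER_CUBIC))"
```

```text
-0.05 [array([[314., 253.]]), array([[314., 278.]])]
-0.04 [array([[314., 243.]]), array([[315., 267.]])]
-0.03 [array([[315., 234.]]), array([[315., 257.]])]
-0.02 [array([[315., 227.]]), array([[315., 248.]])]
-0.01 [array([[315., 220.]]), array([[315., 240.]])]
0.0 [array([[315., 213.]]), array([[315., 233.]])]
0.01 [array([[315., 208.]]), array([[315., 226.]])]
[0.4935902  0.32954535 0.10149116]
```

View pics/w5c.png

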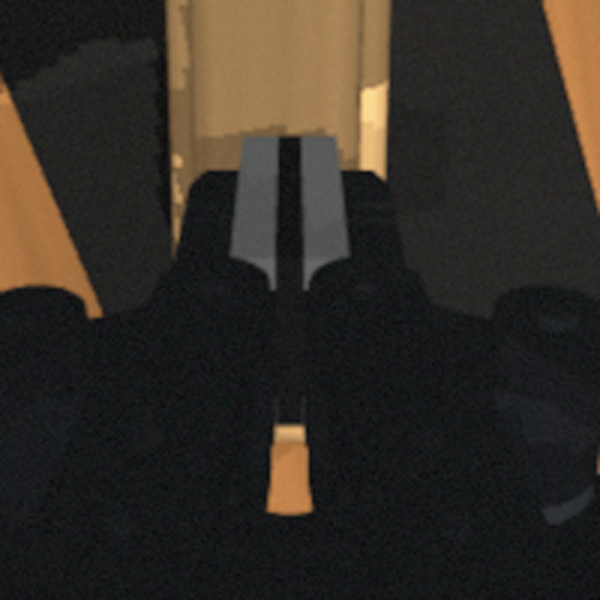

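The fingers shut empty. Both the triangulation (tip at z≈0.101) and the wrist image put the real fingertips about 36 mm behind the reported TCP, so they closed just above the ridge. I'll open, go about 34 mm lower and close again.

Request:
play_rows:
  steps:
    - [0, 0, -0.01, 0, 0, 0, 0]
    - [0, 0, -0.01, 0, 0, 0, 0]
    - [0, 0, -0.01, 0, 0, 0, 0]
    - [0, 0, -0.01, 0, 0, 0, 0]
    - [0, 0, 0.01, 0, 0, 0, 0]
    - [0, 0, 0.025, 0, 0, 0, 0]
    - [0, 0, 0.032, 0, 0, 0, 0]
    - [0, 0, 0.032, 0, 0, 0, 1]
    - [0, 0, 0.032, 0, 0, 0, 1]
    - [0, 0, 0.032, 0, 0, 0, 1]
  squeeze: 80

```text
clock: 5.5
eef_pos: [0.4901, 0.337, 0.0345]
tcp_rot: [-0.0, 0.778, 0.628, 0.002]
contact_force: [0.9, 1.2, -0.0]
gripper_width: 0.376
```

Request:
play_rows:
  steps:
    - [0, 0, 0, 0, 0, 0, 1]
    - [0, 0, 0, 0, 0, 0, 1]
    - [0, 0, 0, 0, 0, 0, 1]
    - [0, 0, -0.01, 0, 0, 0, 1]
    - [0, 0, -0.02, 0, 0, 0, 1]
    - [0, 0, -0.03, 0, 0, 0, 1]
    - [0, 0, -0.04, 0, 0, 0, 1]
    - [0, 0, -0.04, 0, 0, 0, 1]
    - [0, 0, -0.04, 0, 0, 0, 1]
    - [0, 0, -0.04, 0, 0, 0, 1]

```text
clock: 6.75
eef_pos: [0.4895, 0.3367, 0.0738]
tcp_rot: [-0.0, 0.778, 0.628, 0.002]
contact_force: [0.0, -0.0, -1.8]
gripper_width: 0.285
```

```bash
python3 go.py .487 .333 .22 -.21; python3 wr.py w6
python3 - <<'E'
from h import *
g=grab_frame('scene');cv2.imwrite('pics/s2.png',cv2.resize(g[70:220,350:550],(800,600),interpolation=cv2.INTER_CUBIC)[:,:,::-1])
E
```

```text
d [-0.0037 -0.0014 -0.1462] rv [ 0.0017 -0.0028 -0.0024] |d| 0.146 t 6.75 at [0.4895 0.3367 0.0738] F [ 0.  -0.  -1.8] w 0.285
6.75 [0.48949994 0.33668782 0.07380722] [-2.18047395e-04  7.78072109e-01  6.28172860e-01  1.61343325e-03] 0.0030663528092412158
```

View pics/w6.png

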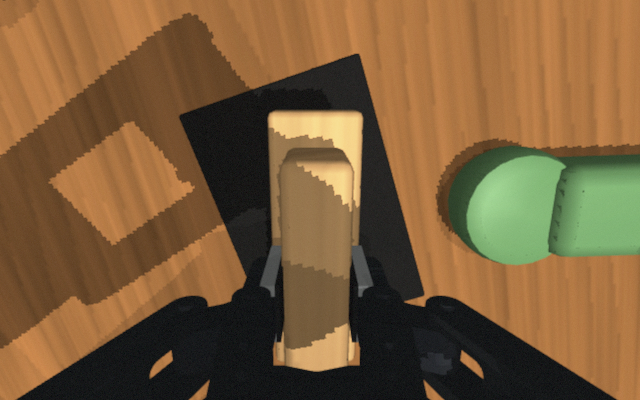

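View pics/s2.png

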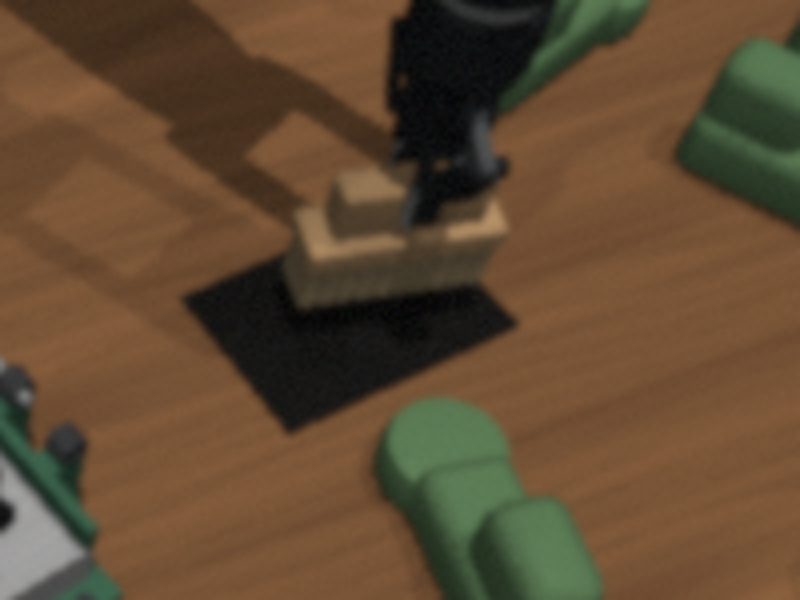

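```bash
python3 go.py .6184 -.0138 .20 .21 .6184 -.0138 .082 .21
```

```text
d [-0.3151  0.2    -0.1267] rv [ 0.0024 -0.0025 -0.4224] |d| 0.394 t 6.85 at [0.4896 0.3367 0.0739] F [ 0.5  0.6 -1.9] w 0.291
d [-0.3155  0.1998 -0.0087] rv [ 0.0024 -0.0025 -0.4224] |d| 0.374 t 6.85 at [0.4896 0.3367 0.0739] F [ 0.5  0.6 -1.9] w 0.291
```

Request:
play_rows:
  steps:
    - [0, 0, -0.06, 0, 0, 0, 1]
    - [-0.01, 0.005, -0.12, 0, 0, -0.05, 1]
    - [-0.06, 0.035, -0.127, 0, 0, -0.12, 1]
    - [-0.11, 0.067, -0.127, 0, 0, -0.2, 1]
    - [-0.16, 0.1, -0.127, 0, 0, -0.28, 1]
    - [-0.21, 0.132, -0.127, 0, 0, -0.36, 1]
    - [-0.26, 0.165, -0.127, 0, 0, -0.422, 1]
    - [-0.3, 0.19, -0.127, 0, 0, -0.422, 1]
    - [-0.315, 0.2, -0.127, 0, 0, -0.422, 1]
    - [-0.315, 0.2, -0.127, 0, 0, -0.422, 1]

```text
clock: 8.1
eef_pos: [0.6183, -0.0143, 0.1998]
tcp_rot: [-0.0, 0.63, 0.777, 0.002]
contact_force: [-0.4, -0.0, -1.2]
gripper_width: 0.289
```

```bash
python3 go.py .6184 -.0138 .12 .21 .6184 -.0138 .082 .21; python3 wr.py w7
```

```text
d [0.0003 0.     0.0798] rv [ 0.0021 -0.0028 -0.0023] |d| 0.08 t 8.1 at [ 0.6183 -0.0143  0.1998] F [-0.4 -0.  -1.2] w 0.289
d [ 2.000e-04 -1.000e-04  1.178e-01] rv [ 0.0021 -0.0028 -0.0023] |d| 0.118 t 8.1 at [ 0.6183 -0.0143  0.1998] F [-0.4 -0.  -1.2] w 0.289
8.1 [ 0.61834614 -0.01434519  0.19979956] [-4.32025079e-04  6.29996485e-01  7.76596051e-01  1.67828699e-03] 0.043365124174175144
```

View pics/w7.png

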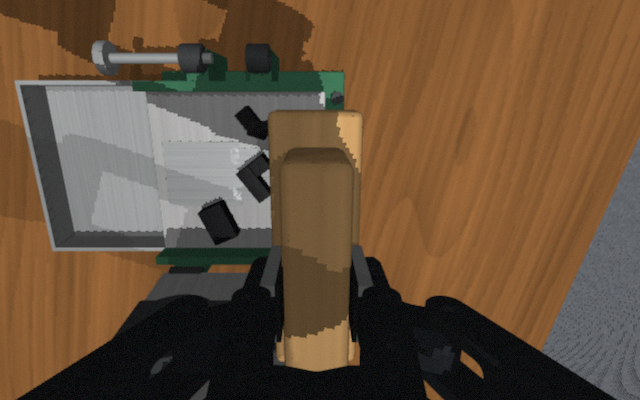

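Request:
play_rows:
  steps:
    - [0, 0, 0.03, 0, 0, 0, 1]
    - [0, 0, 0.06, 0, 0, 0, 1]
    - [0, 0, 0.08, 0, 0, 0, 1]
    - [0, 0, 0.095, 0, 0, 0, 1]
    - [0, 0, 0.105, 0, 0, 0, 1]
    - [0, 0, 0.112, 0, 0, 0, 1]
    - [0, 0, 0.117, 0, 0, 0, 1]
    - [0, 0, 0.117, 0, 0, 0, 1]
    - [0, 0, 0.117, 0, 0, 0, 1]
    - [0, 0, 0.117, 0, 0, 0, 1]

```text
clock: 9.4
eef_pos: [0.6185, -0.0127, 0.0834]
tcp_rot: [-0.0, 0.629, 0.777, 0.002]
contact_force: [-0.2, -0.9, -1.7]
gripper_width: 0.288
```

```bash
python3 go.py .6184 -.0138 .082 .21; python3 wr.py w8
python3 - <<'E'
from h import *
g=grab_frame('scene');cv2.imwrite('pics/s3.png',cv2.resize(g[125:265,240:400],(640,560),interpolation=cv2.INTER_CUBIC)[:,:,::-1])
E
```

```text
d [-0.0011 -0.0004  0.0014] rv [ 0.0029 -0.003  -0.0008] |d| 0.002 t 9.4 at [ 0.6185 -0.0127  0.0834] F [-0.2 -0.9 -1.7] w 0.288
9.4 [ 0.61853781 -0.01267835  0.08339977] [-2.42423316e-04  6.29398447e-01  7.77080002e-01  2.05082591e-03] 0.002597481836210309
```

View pics/w8.png

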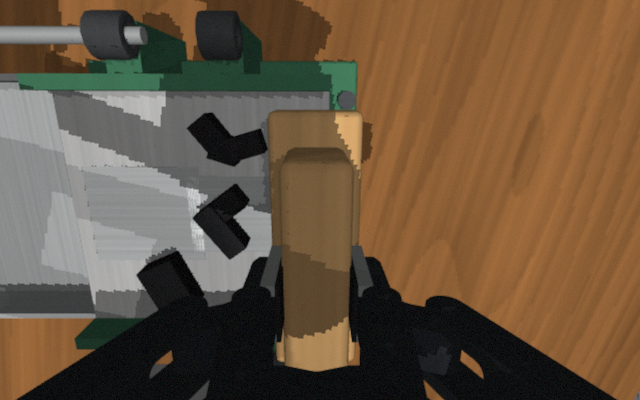

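View pics/s3.png

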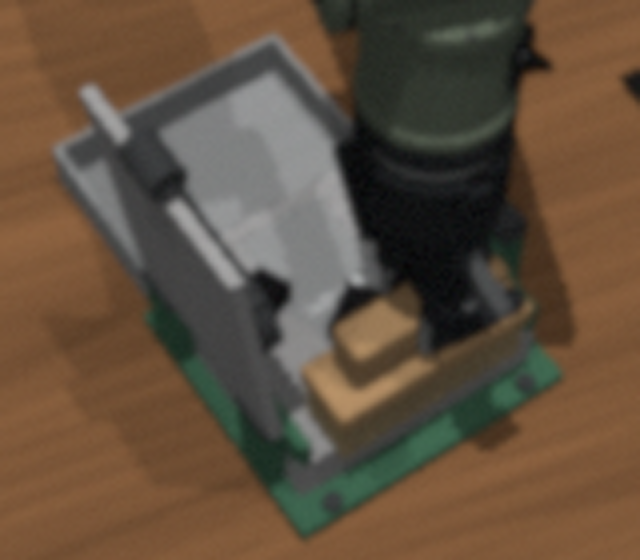

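Request:
play_rows:
  steps:
    - [0, -0.008, 0.001, 0, 0, 0, 1]
    - [0, -0.018, 0.001, 0, 0, 0, 1]
    - [0, -0.03, 0.001, 0, 0, 0, 1]
    - [0, -0.042, 0.001, 0, 0, 0, 1]
    - [0, -0.054, 0.001, 0, 0, 0, 1]
    - [0, -0.066, 0.001, 0, 0, 0, 1]
    - [0, -0.078, 0.001, 0, 0, 0, 1]
    - [0, -0.09, 0.001, 0, 0, 0, 1]
    - [0, -0.102, 0.001, 0, 0, 0, 1]
    - [0, -0.114, 0.001, 0, 0, 0, 1]

```text
clock: 10.75
eef_pos: [0.5062, -0.0365, 0.082]
tcp_rot: [-0.0, 0.629, 0.777, 0.002]
contact_force: [0.5, -0.2, -2.1]
gripper_width: 0.286
```

```bash
python3 go.py .4535 -.0489 .082 .21; python3 wr.py w9
```

```text
d [-0.0012 -0.0541 -0.0001] rv [ 0.0027 -0.003  -0.0007] |d| 0.054 t 10.75 at [ 0.5062 -0.0365  0.082 ] F [ 0.5 -0.2 -2.1] w 0.286
10.75 [ 0.50616995 -0.03650627  0.08200749] [-3.02647873e-04  6.29387589e-01  7.77088901e-01  2.00269171e-03] 0.22543091312110208
```

View pics/w9.png

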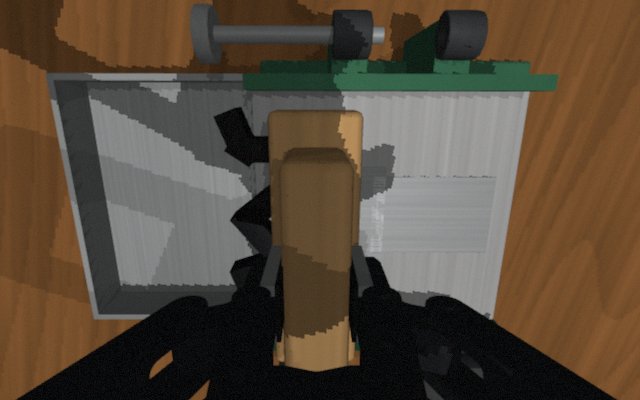

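Request:
play_rows:
  steps:
    - [-0.001, -0.012, 0, 0, 0, 0, 1]
    - [-0.001, -0.022, 0, 0, 0, 0, 1]
    - [-0.001, -0.032, 0, 0, 0, 0, 1]
    - [-0.001, -0.042, 0, 0, 0, 0, 1]
    - [-0.001, -0.052, 0, 0, 0, 0, 1]
    - [-0.001, -0.06, 0, 0, 0, 0, 1]
    - [-0.001, -0.064, 0, 0, 0, 0, 1]
    - [-0.001, -0.064, 0, 0, 0, 0, 1]
    - [-0.001, -0.05, 0, 0, 0, 0, 1]
    - [-0.001, -0.05, -0.05, 0, 0, 0, 1]

```text
clock: 12.05
eef_pos: [0.4535, -0.0467, 0.1282]
tcp_rot: [-0.006, 0.629, 0.777, -0.0]
contact_force: [0.9, 0.1, -1.0]
gripper_width: 0.285
```

```bash
python3 go.py .4535 -.0489 .082 .21; python3 wr.py w10
python3 - <<'E'
from h import *
g=grab_frame('scene');cv2.imwrite('pics/s4.png',cv2.resize(g[125:265,240:400],(640,560),interpolation=cv2.INTER_CUBIC)[:,:,::-1])
E
```

```text
d [-0.0025 -0.0001  0.0462] rv [-0.0082 -0.0087 -0.0005] |d| 0.046 t 12.05 at [ 0.4535 -0.0467  0.1282] F [ 0.9  0.1 -1. ] w 0.285
12.05 [ 0.4534774  -0.04673289  0.12824905] [-5.94254077e-03  6.29276435e-01  7.77158701e-01 -4.55157135e-04] 0.9248562020956278
```

View pics/w10.png

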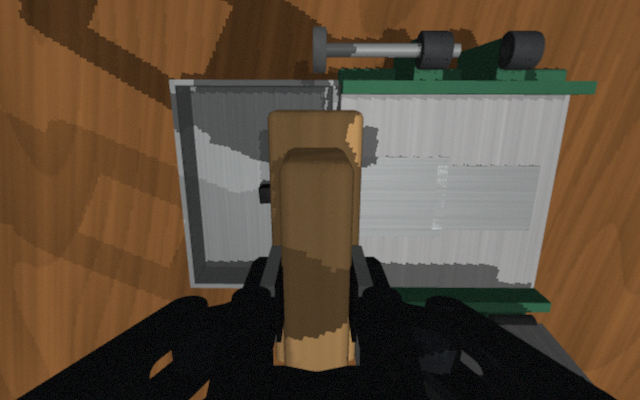

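View pics/s4.png

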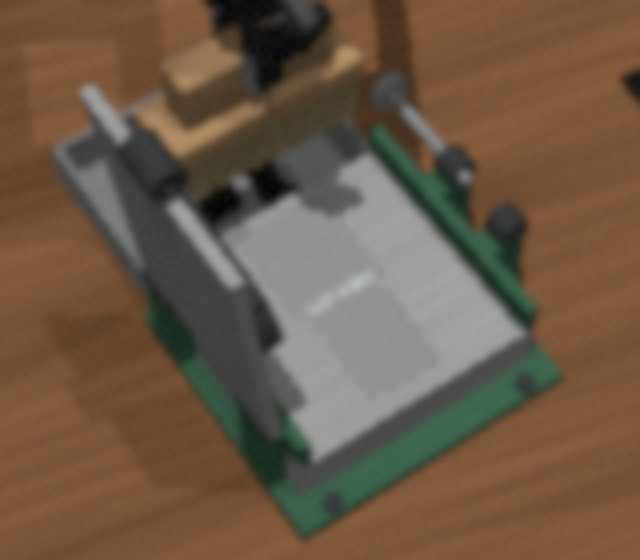

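```bash
python3 go.py .484 .325 .16 .10
```

```text
d [ 0.3613  0.1    -0.0228] rv [0.0108 0.0013 0.1098] |d| 0.376 t 12.15 at [ 0.4617 -0.0492  0.1369] F [ 0.9 -0.2 -0.4] w 0.294
```

Request:
play_rows:
  steps:
    - [0.0, 0.0, -0.04, 0, 0, 0, 1]
    - [0.03, 0.01, -0.06, 0, 0, 0, 1]
    - [0.09, 0.025, -0.06, 0.01, 0, 0.04, 1]
    - [0.15, 0.042, -0.06, 0.01, 0, 0.08, 1]
    - [0.21, 0.058, -0.06, 0.01, 0, 0.11, 1]
    - [0.27, 0.075, -0.05, 0.01, 0, 0.11, 1]
    - [0.32, 0.09, -0.04, 0.01, 0, 0.11, 1]
    - [0.361, 0.1, -0.023, 0.01, 0, 0.11, 1]
    - [0.361, 0.1, -0.023, 0.01, 0, 0.11, 1]
    - [0.361, 0.1, -0.023, 0.01, 0, 0.11, 1]

```text
clock: 13.4
eef_pos: [0.4841, 0.3247, 0.1595]
tcp_rot: [0.001, 0.671, 0.742, -0.001]
contact_force: [0.5, -0.2, -2.6]
gripper_width: 0.292
```

```bash
python3 go.py .484 .325 .0345 .10; python3 wr.py w11
python3 - <<'E'
from h import *
g=grab_frame('top');cv2.imwrite('pics/t4.png',cv2.resize(g[140:300,120:390],(800,474),interpolation=cv2.INTER_CUBIC)[:,:,::-1])
E
```

```text
d [ 0.0006 -0.      0.125 ] rv [0.     0.0022 0.0004] |d| 0.125 t 13.4 at [0.4841 0.3247 0.1595] F [ 0.5 -0.2 -2.6] w 0.292
13.4 [0.48405601 0.32467007 0.15947251] [ 8.09411105e-04  6.70717792e-01  7.41711854e-01 -7.16481654e-04] 0.025938726568081237
```

View pics/w11.png

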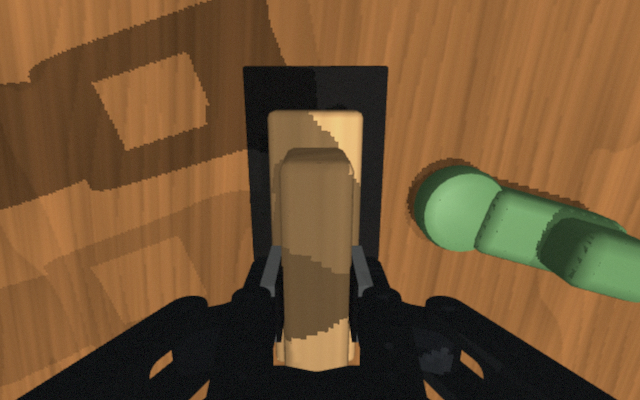

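View pics/t4.png

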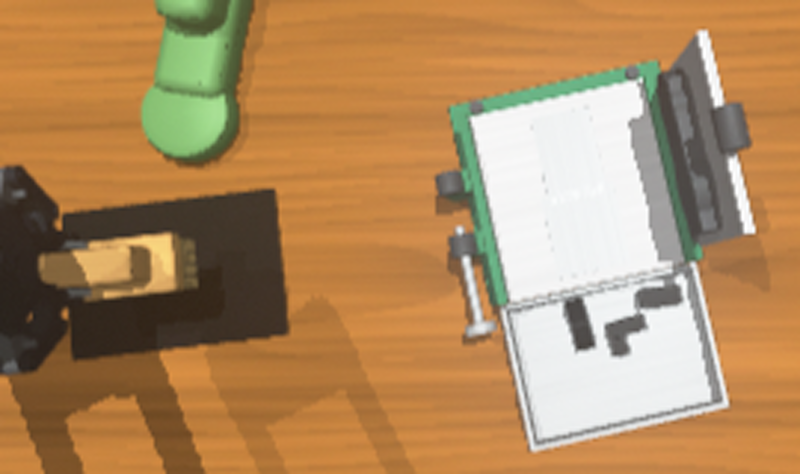

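The bed is empty, all three offcuts lie in the tray, and the brush hovers squarely over the mat. Next I'll set it down.

Request:
play_rows:
  steps:
    - [0, 0, 0.03, 0, 0, 0, 1]
    - [0, 0, 0.06, 0, 0, 0, 1]
    - [0, 0, 0.09, 0, 0, 0, 1]
    - [0, 0, 0.11, 0, 0, 0, 1]
    - [0, 0, 0.118, 0, 0, 0, 1]
    - [0, 0, 0.122, 0, 0, 0, 1]
    - [0, 0, 0.1235, 0, 0, 0, 1]
    - [0, 0, 0.1245, 0, 0, 0, 1]
    - [0, 0, 0.125, 0, 0, 0, 1]
    - [0, 0, 0.125, 0, 0, 0, 1]

```text
clock: 14.75
eef_pos: [0.485, 0.324, 0.0358]
tcp_rot: [0.001, 0.671, 0.741, 0.0]
contact_force: [1.0, 0.5, -1.7]
gripper_width: 0.288
```

```bash
python3 go.py .484 .325 .0345 .10
```

```text
d [ 0.0011 -0.0009  0.0013] rv [ 0.002   0.0013 -0.0012] |d| 0.002 t 14.75 at [0.485  0.324  0.0358] F [ 1.   0.5 -1.7] w 0.288
```

Contact hasn't happened yet, so I'll go 1.5–2 mm lower, release and rise.

Request:
play_rows:
  steps:
    - [0, -0.001, 0.001, 0, 0, 0, 1]
    - [0, -0.001, 0.002, 0, 0, 0, 1]
    - [0, -0.001, 0.002, 0, 0, 0, 1]
    - [0, -0.001, 0.002, 0, 0, 0, 0.6]
    - [0, -0.001, 0.002, 0, 0, 0, 0.5]
    - [0, -0.001, 0.002, 0, 0, 0, 0]
    - [0, -0.001, 0.002, 0, 0, 0, 0]
    - [0, -0.001, 0.002, 0, 0, 0, 0]
    - [0, -0.001, -0.03, 0, 0, 0, 0]
    - [0, -0.001, -0.09, 0, 0, 0, 0]

```text
clock: 16.0
eef_pos: [0.4811, 0.3226, 0.1234]
tcp_rot: [-0.0, 0.671, 0.741, -0.003]
contact_force: [1.5, 0.5, -0.1]
gripper_width: 1.0
```

```bash
python3 go.py .484 .325 .2 .10; python3 wr.py w12
```

```text
d [ 0.0018  0.0027 -0.0766] rv [-0.0054  0.0039 -0.0013] |d| 0.077 t 16.0 at [0.4811 0.3226 0.1234] F [ 1.5  0.5 -0.1] w 1.0
16.0 [0.48111492 0.32264136 0.12342455] [-3.64031181e-04  6.71346237e-01  7.41136519e-01 -3.28000872e-03] 0.925024604408522
```

View pics/w12.png

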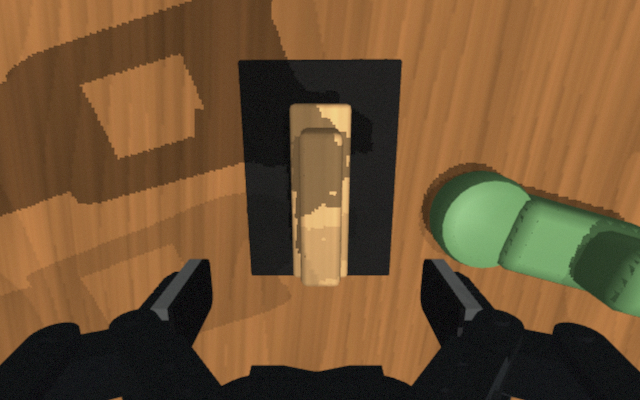

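```bash
python3 go.py .5384 -.1996 .29 .21
```

```text
d [-5.278e-01  1.000e-04 -1.562e-01] rv [ 0.0135 -0.0021 -0.1109] |d| 0.55 t 16.05 at [0.4881 0.3262 0.1353] F [2.  0.7 5.5] w 0.998
```

Request:
play_rows:
  steps:
    - [0, 0, -0.06, 0, 0, 0, 0.3]
    - [-0.02, 0, -0.12, 0, 0, -0.02, 1]
    - [-0.075, 0, -0.156, 0.01, 0, -0.04, 1]
    - [-0.135, 0, -0.156, 0.01, 0, -0.06, 1]
    - [-0.195, 0, -0.156, 0.013, 0, -0.08, 1]
    - [-0.255, 0, -0.156, 0.013, 0, -0.11, 1]
    - [-0.315, 0, -0.156, 0.013, 0, -0.11, 1]
    - [-0.375, 0, -0.156, 0.013, 0, -0.11, 1]
    - [-0.435, 0, -0.156, 0.013, 0, -0.11, 1]
    - [-0.49, 0, -0.156, 0.013, 0, -0.11, 1]
  squeeze: 40

```text
clock: 17.3
eef_pos: [0.5346, -0.1642, 0.2899]
tcp_rot: [-0.0, 0.63, 0.777, 0.001]
contact_force: [0.4, 0.7, 0.4]
gripper_width: -0.001
```

```bash
python3 go.py .5384 -.1996 .29 .21  .5384 -.1996 .185 .21; python3 -c "
from h import *
g=grab_frame('top');cv2.imwrite('pics/t5.png',cv2.resize(g[140:300,120:390],(800,474),interpolation=cv2.INTER_CUBIC)[:,:,::-1])"
```

```text
d [-0.0354 -0.0036 -0.0001] rv [ 0.0016 -0.0017 -0.0015] |d| 0.036 t 17.3 at [ 0.5346 -0.1642  0.2899] F [0.4 0.7 0.4] w -0.001
d [-0.0356 -0.0038  0.1049] rv [ 0.0016 -0.0017 -0.0015] |d| 0.111 t 17.3 at [ 0.5346 -0.1642  0.2899] F [0.4 0.7 0.4] w -0.001
```

View pics/t5.png

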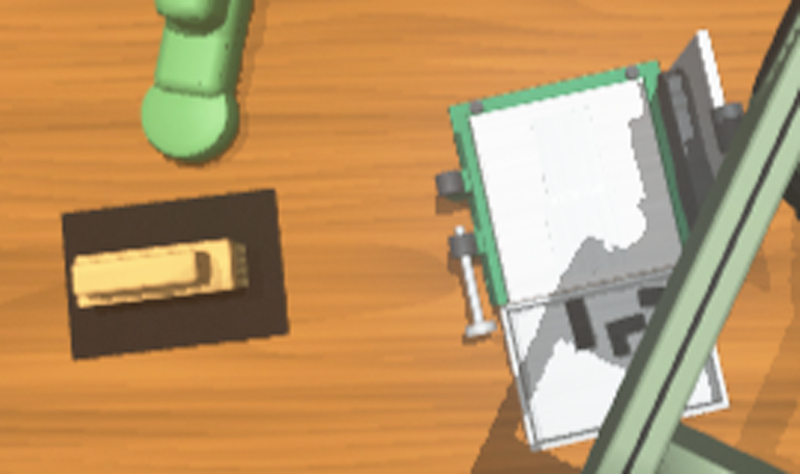

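Request:
play_rows:
  steps:
    - [-0.03, -0.004, 0, 0, 0, 0, 1]
    - [-0.045, -0.004, 0, 0, 0, 0, 1]
    - [-0.045, -0.004, 0, 0, 0, 0, 1]
    - [-0.045, -0.004, 0.05, 0, 0, 0, 1]
    - [-0.045, -0.004, 0.09, 0, 0, 0, 1]
    - [-0.045, -0.004, 0.108, 0, 0, 0, 1]
    - [-0.045, -0.004, 0.108, 0, 0, 0, 1]
    - [-0.045, -0.004, 0.108, 0, 0, 0, 1]
    - [-0.045, -0.004, 0.108, 0, 0, 0, 1]
    - [-0.045, -0.004, 0.108, 0, 0, 0, 1]

```text
clock: 18.6
eef_pos: [0.5406, -0.2172, 0.183]
tcp_rot: [0.003, 0.632, 0.775, -0.001]
contact_force: [0.6, 0.0, 0.1]
gripper_width: -0.001
```

```bash
python3 go.py .5384 -.1996 .185 .21; python3 wr.py w13;python3 -c "
from h import *
g=grab_frame('scene');cv2.imwrite('pics/s5.png',cv2.resize(g[115:255,230:390],(640,560),interpolation=cv2.INTER_CUBIC)[:,:,::-1])"
```

```text
d [ 0.0177  0.0014 -0.0021] rv [ 0.0016  0.0061 -0.0076] |d| 0.018 t 18.6 at [ 0.5406 -0.2172  0.183 ] F [0.6 0.  0.1] w -0.001
18.6 [ 0.5406249  -0.21719784  0.18302536] [ 0.00285432  0.63205998  0.77491315 -0.00128453] 0.009128218479098116
```

View pics/w13.png

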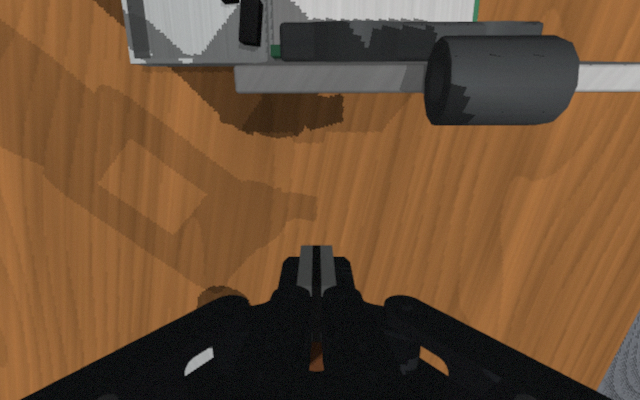

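View pics/s5.png

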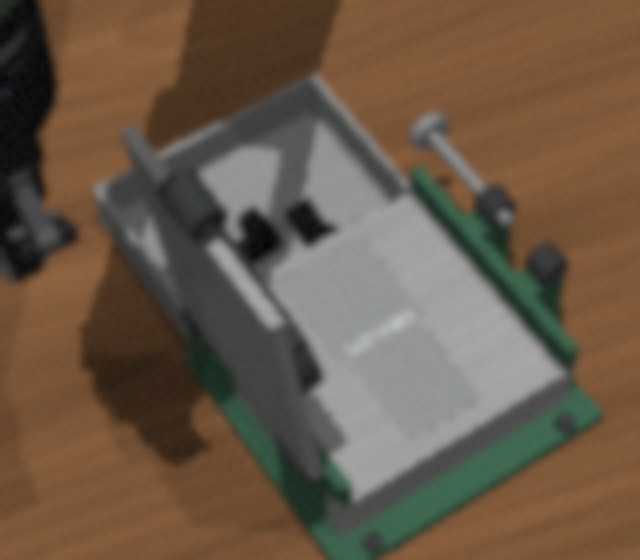

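Request:
play_rows:
  steps:
    - [0.03, 0, 0, 0, 0, 0, 1]
    - [0.05, 0, 0, 0, 0, 0, 1]
    - [0.063, 0, -0.003, 0, 0, 0, 1]
    - [0.075, 0, -0.006, 0, 0, 0, 1]
    - [0.087, 0, -0.009, 0, 0, 0, 1]
    - [0.098, 0, -0.011, 0, 0, 0, 1]
    - [0.108, 0, -0.01, 0, 0, 0, 1]
    - [0.118, 0, -0.008, 0, 0, 0, 1]
    - [0.128, 0, -0.006, 0, 0, 0, 1]
    - [0.138, 0, -0.003, 0, 0, 0, 1]

```text
clock: 19.95
eef_pos: [0.5122, -0.0811, 0.1842]
tcp_rot: [0.002, 0.632, 0.775, -0.001]
contact_force: [0.3, -0.5, 0.0]
gripper_width: -0.002
```

```bash
python3 go.py .5384 -.1996 .185 .21; python3 wr.py w14;python3 -c "
from h import *
g=grab_frame('scene');cv2.imwrite('pics/s6.png',cv2.resize(g[115:255,230:390],(640,560),interpolation=cv2.INTER_CUBIC)[:,:,::-1])"
```

```text
d [-0.1213  0.0019 -0.0002] rv [ 0.0003  0.005  -0.0077] |d| 0.121 t 19.95 at [ 0.5122 -0.0811  0.1842] F [ 0.3 -0.5  0. ] w -0.002
19.95 [ 0.51218995 -0.08111238  0.1842048 ] [ 0.00202609  0.63207816  0.77490066 -0.00143713] 0.13615316597334945
```

View pics/w14.png

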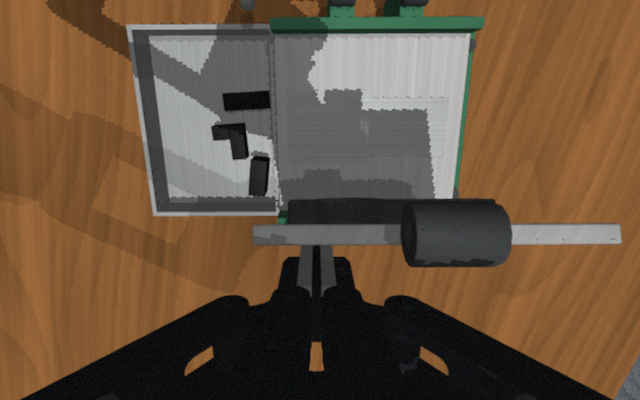

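View pics/s6.png

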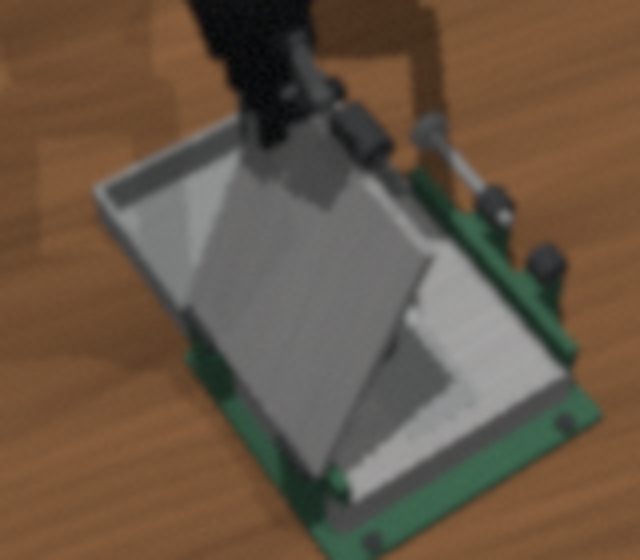

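Request:
play_rows:
  steps:
    - [0.012, 0, 0.004, 0, 0, 0, 1]
    - [0.022, 0, 0.009, 0, 0, 0, 1]
    - [0.031, 0, 0.014, 0, 0, 0, 1]
    - [0.039, 0, 0.02, 0, 0, 0, 1]
    - [0.047, 0, 0.027, 0, 0, 0, 1]
    - [0.054, 0, 0.034, 0, 0, 0, 1]
    - [0.06, 0, 0.041, 0, 0, 0, 1]
    - [0.065, 0, 0.047, 0, 0, 0, 1]
    - [0.065, 0, 0.047, 0, 0, 0, 1]
    - [0.065, 0, 0.047, 0, 0, 0, 1]

```text
clock: 21.3
eef_pos: [0.4988, -0.0171, 0.1367]
tcp_rot: [0.001, 0.632, 0.775, -0.001]
contact_force: [1.0, 1.0, 0.4]
gripper_width: -0.004
```

```bash
python3 go.py .5384 -.1996 .185 .21; python3 -c "
from h import *
g=grab_frame('scene');cv2.imwrite('pics/s7.png',cv2.resize(g[115:255,230:390],(640,560),interpolation=cv2.INTER_CUBIC)[:,:,::-1])"
```

```text
d [-0.1869  0.0019 -0.0475] rv [-0.0004  0.0041 -0.0066] |d| 0.193 t 21.3 at [ 0.4988 -0.0171  0.1367] F [1.  1.  0.4] w -0.004
```

View pics/s7.png

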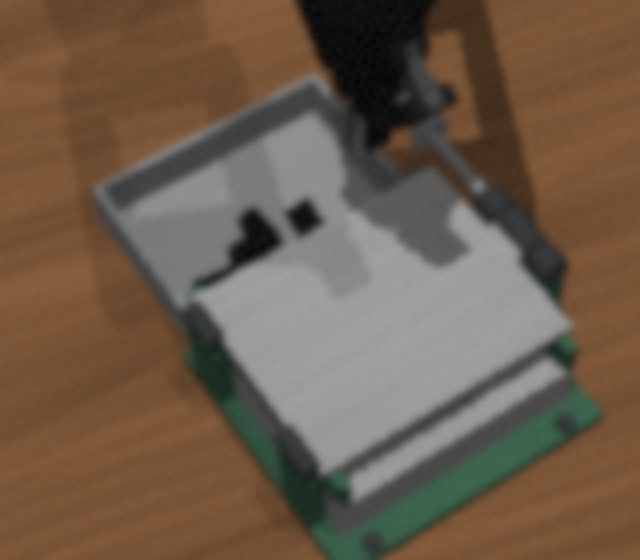

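The cover lies flat and shut. To push the pin I'll turn the tool so its x axis points along mould +x, and come in behind the head.

```bash
python3 go.py .3894 .0437 .13 -1.361
```

```text
d [ 0.0818 -0.0949  0.0066] rv [0.0033 0.0034 1.5643] |d| 0.125 t 21.35 at [ 0.4989 -0.0172  0.1369] F [ 0.5  0.  -0.2] w -0.002
```

Request:
play_rows:
  steps:
    - [0.01, -0.01, 0, 0, 0, 0.18, 1]
    - [0.02, -0.025, 0, 0, 0, 0.36, 1]
    - [0.03, -0.04, 0, 0, 0, 0.54, 1]
    - [0.04, -0.055, 0, 0, 0, 0.72, 1]
    - [0.055, -0.07, 0, 0, 0, 0.9, 1]
    - [0.07, -0.085, 0, 0, 0, 1.08, 1]
    - [0.082, -0.095, 0.0, 0, 0, 1.26, 1]
    - [0.082, -0.095, 0.006, 0.003, 0.003, 1.44, 1]
    - [0.082, -0.095, 0.006, 0.003, 0.003, 1.564, 1]
    - [0.082, -0.095, 0.006, 0.003, 0.003, 1.564, 1]

```text
clock: 22.6
eef_pos: [0.3897, 0.0437, 0.131]
tcp_rot: [0.0, 0.994, 0.105, 0.0]
contact_force: [-0.2, -0.2, -0.1]
gripper_width: 0.0
```

```bash
python3 go.py .3894 .0437 .038 -1.361;python3 wr.py w15; python3 -c "
from h import *
g=grab_frame('top');cv2.imwrite('pics/t6.png',cv2.resize(g[140:300,250:390],(525,600),interpolation=cv2.INTER_CUBIC)[:,:,::-1])"
```

```text
d [-0.0004 -0.0002  0.093 ] rv [ 0.0008 -0.0008  0.0015] |d| 0.093 t 22.6 at [0.3897 0.0437 0.131 ] F [-0.2 -0.2 -0.1] w 0.0
22.6 [0.389689   0.04367825 0.13096129] [3.58216313e-04 9.94424337e-01 1.05450917e-01 4.62223835e-04] 0.031983186113114716
```

View pics/w15.png

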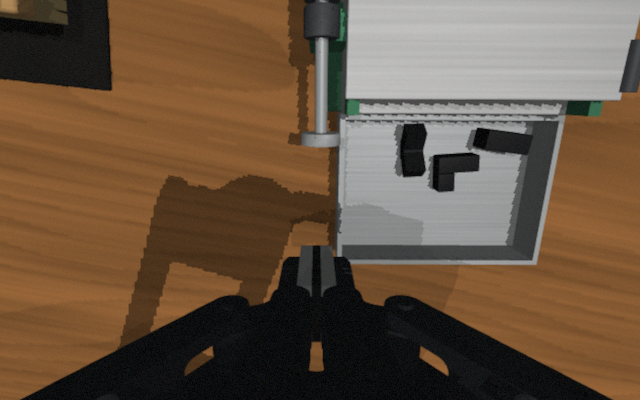

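View pics/t6.png

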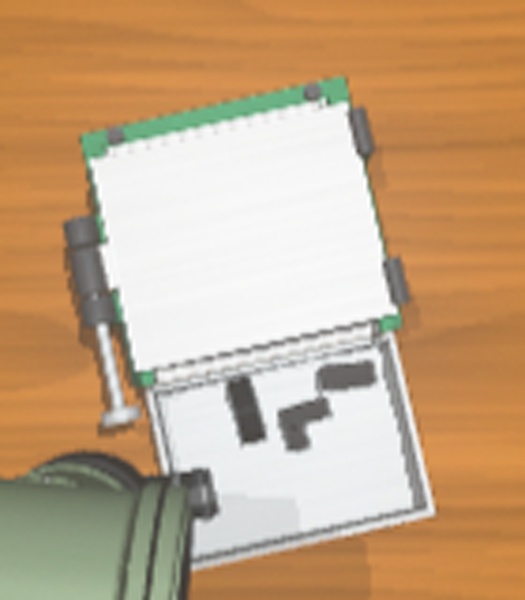

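```bash
python3 - <<'E'
from h import *
import pickle
st=pickle.load(open('pics/w15.pkl','rb'));w=cam('wrist',st);top=cam('top')
p=[.548,-.0288,.21];c,s=np.cos(p[2]),np.sin(p[2])
tr=lambda P:np.array([p[0]+c*P[0]-s*P[1],p[1]+s*P[0]+c*P[1],P[2]])
for th in(0,.03,.06,.1):
    P=[(-.07,-.09+.175*np.cos(th)-.004*np.sin(th)*1,.077+.175*np.sin(th)+.004)]
    P.append((.07,P[0][1],P[0][2])); P.append((0,-.09+.19*np.cos(th),.088+.19*np.sin(th)))
    print(th,[proj(w,tr(q)).round(1).tolist() for q in P],[((proj(top,tr(q))-[250,140])*3.75).round().tolist() for q in P])
b=back(w,[(320,146),(320,140)],.077)-[p[0],p[1],0]
print('head',c*b[:,0]+s*b[:,1],-s*b[:,0]+c*b[:,1])
E
```

```text
0 [[[345.4, 99.7]], [[352.2, -184.7]], [[322.2, -33.0]]] [[[135.0, 372.0]], [[88.0, 160.0]], [[87.0, 270.0]]]
0.03 [[[346.4, 99.7]], [[353.7, -192.7]], [[322.6, -36.8]]] [[[134.0, 372.0]], [[87.0, 159.0]], [[86.0, 269.0]]]
0.06 [[[347.7, 99.8]], [[355.5, -201.2]], [[323.3, -40.7]]] [[[134.0, 372.0]], [[86.0, 157.0]], [[85.0, 269.0]]]
0.1 [[[350.0, 99.9]], [[358.7, -213.3]], [[324.8, -46.4]]] [[[134.0, 372.0]], [[86.0, 156.0]], [[84.0, 268.0]]]
head [-0.09932659 -0.09541757] [0.10059894 0.10061877]
```

```bash
python3 - <<'E'
from h import *
A=cam('scene')
p=[.548,-.0288,.21];c,s=np.cos(p[2]),np.sin(p[2])
tr=lambda P:np.array([p[0]+c*P[0]-s*P[1],p[1]+s*P[0]+c*P[1],P[2]])
f=5;o=np.array([290,160])
g=grab_frame('scene');cv2.imwrite('pics/s8.png',cv2.resize(g[140:260,270:390],(600,600),interpolation=cv2.INTER_CUBIC)[:,:,::-1])
for th in(0,.05,.1):
    r=[]
    for x in(-.07,.07):
        for off in(.004,-.004):
            q=(x,-.09+.175*np.cos(th)-off*np.sin(th),.077+.175*np.sin(th)+off*np.cos(th))
            r.append(((proj(A,tr(q))[0]-[270,140])*5).round().tolist())
    r.append(((proj(A,tr((.07,-.09,.081)))[0]-[270,140])*5).round().tolist())
    print(th,r)
E
```

```text
0 [[338.0, 77.0], [338.0, 87.0], [515.0, 276.0], [513.0, 285.0], [197.0, 468.0]]
0.05 [[338.0, 66.0], [338.0, 76.0], [516.0, 266.0], [515.0, 275.0], [197.0, 468.0]]
0.1 [[337.0, 56.0], [338.0, 65.0], [516.0, 257.0], [516.0, 266.0], [197.0, 468.0]]
```

View pics/s8.png

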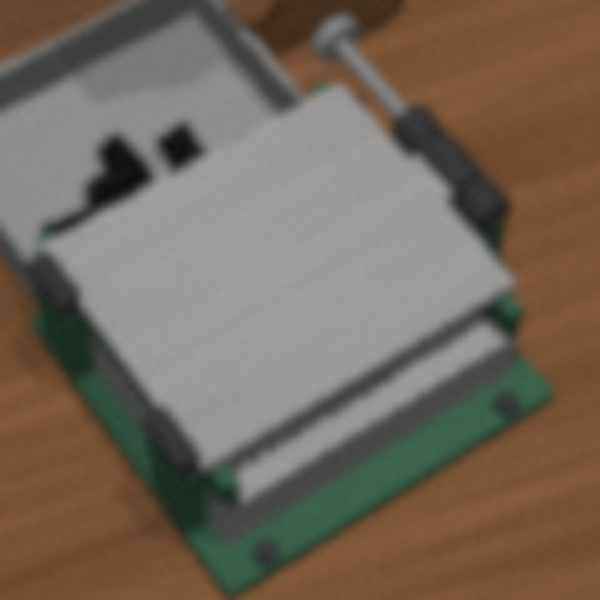

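Request:
play_rows:
  steps:
    - [0, 0, 0.04, 0, 0, 0, 1]
    - [0, 0, 0.075, 0, 0, 0, 1]
    - [0, 0, 0.093, 0, 0, 0, 1]
    - [0, 0, 0.093, 0, 0, 0, 1]
    - [0.008, 0, 0.093, 0, 0, 0, 1]
    - [0.016, 0, 0.093, 0, 0, 0, 1]
    - [0.022, 0, 0.093, 0, 0, 0, 1]
    - [0.028, 0, 0.093, 0, 0, 0, 1]
    - [0.034, 0, 0.093, 0, 0, 0, 1]
    - [0.04, 0, 0.093, 0, 0, 0, 1]

```text
clock: 24.0
eef_pos: [0.4283, 0.0521, 0.0376]
tcp_rot: [0.0, 0.994, 0.106, -0.001]
contact_force: [-2.4, -1.6, 1.9]
gripper_width: -0.004
```

```bash
python3 go.py .3894 .0437 .038 -1.361;python3 wr.py w16; python3 -c "
from h import *
g=grab_frame('scene');cv2.imwrite('pics/s9.png',cv2.resize(g[100:220,270:390],(600,600),interpolation=cv2.INTER_CUBIC)[:,:,::-1])"
```

```text
d [-0.0398  0.     -0.0004] rv [0.0005 0.0013 0.0018] |d| 0.04 t 24.0 at [0.4283 0.0521 0.0376] F [-2.4 -1.6  1.9] w -0.004
24.0 [0.42829509 0.05207628 0.03759791] [ 3.14356337e-04  9.94408569e-01  1.05598937e-01 -6.03598563e-04] 0.11172441083903732
```

View pics/w16.png

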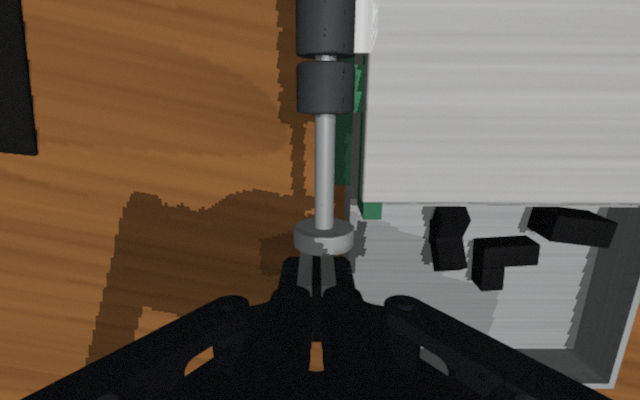

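View pics/s9.png

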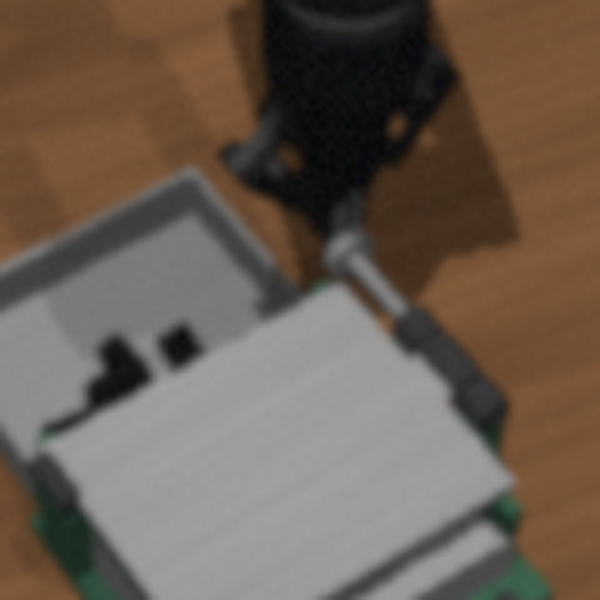

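Request:
play_rows:
  steps:
    - [0.004, 0, 0, 0, 0, 0, 1]
    - [0.008, 0, 0, 0, 0, 0, 1]
    - [0.012, 0, 0, 0, 0, 0, 1]
    - [0.016, 0, 0, 0, 0, 0, 1]
    - [0.02, 0, 0, 0, 0, 0, 1]
    - [0.024, 0, 0, 0, 0, 0, 1]
    - [0.028, 0, 0, 0, 0, 0, 1]
    - [0.032, 0, 0, 0, 0, 0, 1]
    - [0.036, 0, 0, 0, 0, 0, 1]
    - [0.04, 0, 0, 0, 0, 0, 1]

```text
clock: 25.35
eef_pos: [0.4686, 0.0607, 0.0377]
tcp_rot: [0.0, 0.994, 0.106, 0.0]
contact_force: [-1.7, -1.0, -2.4]
gripper_width: 0.0
```

```bash
python3 go.py .3894 .0437 .038 -1.361;python3 wr.py w17
```

```text
d [-0.0811 -0.     -0.0003] rv [ 0.0004 -0.0008  0.0017] |d| 0.081 t 25.35 at [0.4686 0.0607 0.0377] F [-1.7 -1.  -2.4] w 0.0
25.35 [0.46864937 0.06070519 0.03774222] [1.75933835e-04 9.94415472e-01 1.05535068e-01 4.32791802e-04] 0.07422760842216503
```

View pics/w17.png

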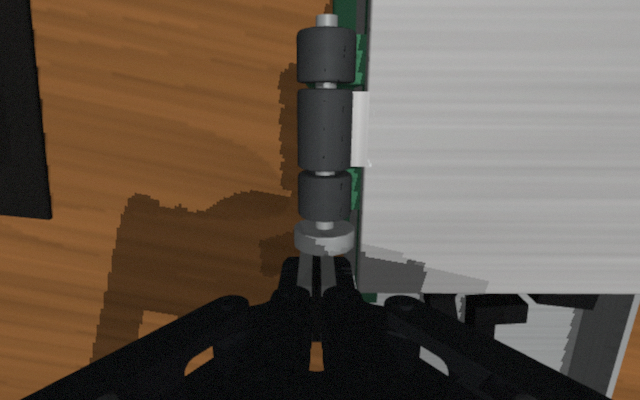

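Request:
play_rows:
  steps:
    - [0.001, 0, 0, 0, 0, 0, 1]
    - [0.002, 0, 0, 0, 0, 0, 1]
    - [0.003, 0, 0, 0, 0, 0, 1]
    - [0.004, 0, 0, 0, 0, 0, 1]
    - [0.005, 0, 0, 0, 0, 0, 1]
    - [0.006, 0, 0, 0, 0, 0, 1]
    - [0.006, 0, 0, 0, 0, 0, 1]
    - [0.006, 0, 0, 0, 0, 0, 1]
    - [0.006, 0, 0, 0, 0, 0, 1]
    - [0.006, 0, 0, 0, 0, 0, 1]

```text
clock: 26.65
eef_pos: [0.4717, 0.0614, 0.0377]
tcp_rot: [0.0, 0.994, 0.106, -0.003]
contact_force: [-10.9, -3.5, 7.6]
gripper_width: -0.003
```

```bash
python3 go.py .3894 .0437 .038 -1.361;python3 wr.py w18
```

```text
d [-0.0841  0.      0.0002] rv [0.0003 0.0059 0.0022] |d| 0.084 t 26.65 at [0.4717 0.0614 0.0377] F [-10.9  -3.5   7.6] w -0.003
26.65 [0.47165205 0.06141386 0.03770169] [ 4.44439890e-04  9.94383628e-01  1.05794567e-01 -2.91760676e-03] 0.002260933004209201
```

View pics/w18.png

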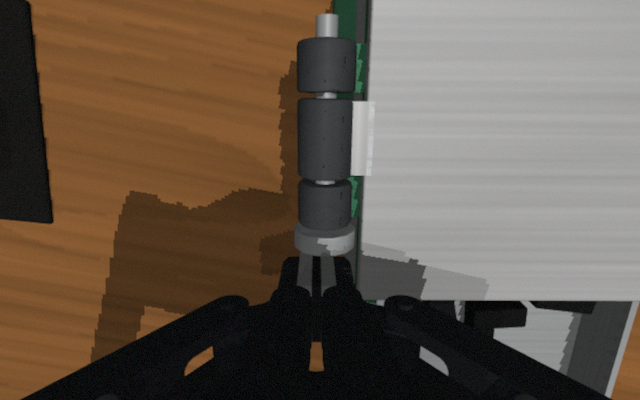

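The pin stopped with about 11 N against the stop, and its head touches the near knuckle. I'll back off and rise.

Request:
play_rows:
  steps:
    - [-0.005, 0, 0, 0, 0, 0, 1]
    - [-0.02, 0, 0, 0, 0, 0, 1]
    - [-0.04, 0, 0, 0, 0, 0, 1]
    - [-0.05, 0, -0.02, 0, 0, 0, 1]
    - [-0.05, 0, -0.06, 0, 0, 0, 1]
    - [-0.05, 0, -0.11, 0, 0, 0, 1]
    - [-0.05, 0, -0.15, 0, 0, 0, 1]
    - [-0.05, 0, -0.17, 0, 0, 0, 1]
    - [-0.05, 0, -0.17, 0, 0, 0, 1]
    - [-0.05, 0, -0.17, 0, 0, 0, 1]

```text
clock: 27.95
eef_pos: [0.4228, 0.0512, 0.2069]
tcp_rot: [0.0, 0.994, 0.106, -0.004]
contact_force: [-0.6, 0.4, 0.3]
gripper_width: -0.001
```

```bash
python3 wr.py w19; python3 - <<'E'
from h import *
print(arm.read_state()['contact_force'])
g=grab_frame('scene');cv2.imwrite('pics/s10.png',cv2.resize(g[110:240,260:390],(600,600),interpolation=cv2.INTER_CUBIC)[:,:,::-1])
g=grab_frame('top');cv2.imwrite('pics/t10.png',g[:,:,::-1])
E
```

```text
27.95 [0.42283958 0.05121557 0.20685287] [ 2.52784273e-04  9.94383497e-01  1.05776627e-01 -3.56395358e-03] 0.015402813331321222
[-0.34917386 -0.54266289  0.2741641 ]
```

View pics/w19.png

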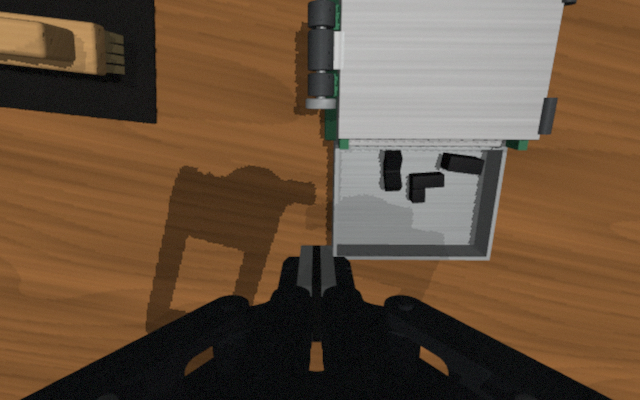

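View pics/t10.png

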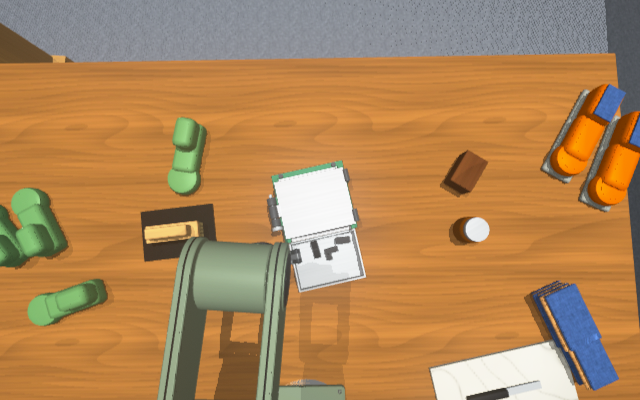

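View pics/s10.png

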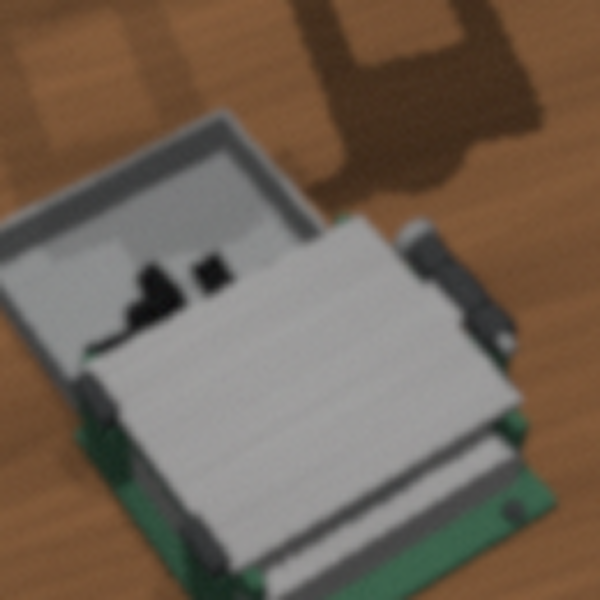

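```bash
python3 -c "
from station import arm
print(arm.sign_off())"
```

```text
the job is handed in; nothing more can be done
None
```

The job is done and handed in at about 28 s of the 67 s allowed; sign-off gave no verdict.

**What I did, in order**
1. Picked up the brush and swept all three offcuts off the bed into the tray in one pull.
2. Set the brush back standing on the mat, squared to it.
3. Pushed the cover over from outside until it sank shut.
4. Pushed the pin through all three knuckles. It stopped with about 11 N of push and its head against the near knuckle.

**Last checks**
- **Offcuts:** the bed was empty before I shut the cover, and all three pieces are on the tray floor.
- **Brush:** it stands within a few mm of the mat's middle.
- **Cover:** its corners match the shut pose in the scene camera, about 1 px off.
- **Pin:** the head sits against the near knuckle and the tip shows beyond the far one.
- **Surroundings:** the shoe last, jar and wood block look unmoved in the top view. The robot is clear and touching nothing.

**What disagreed or failed**
- **Fingertip position:** the real fingertips sat about 36 mm short of the reported TCP. My first grasp closed empty just above the ridge, with only about 1 N reading at the end of that move. I corrected for the offset in every later move.
- **Cover angle:** the top and wrist views could not fix the angle finely, so that check rests on the scene view and on the pin going through.

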